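# Open the centrifuge rotor: undo its left-hand nut and lift off the rotor lid

## Robot

A 7-joint arm with a two-finger parallel gripper is mounted at the origin on the work surface; the furniture and walls round the work are solid. World frame = base frame: x ahead of the robot, y to its left, z up, the work surface at z = 0. Lengths are in m, angles in rad, forces in N, time in s.
With the tool pointing down it reaches from about 0.425 to 0.8 m from the base axis. Payload 8.3 kg.
Tool frame: the origin (TCP) lies midway between the tips of the shut fingers; the grasp point (between the pads) lies 19 mm behind it; z points along the fingers, y is the direction in which the jaws open and shut (so a half turn about z gives the same grasp; the last joint's range is limited). The gripper opens to 85 mm and grips with 20 to 120 N. Pads are 22 mm wide; open, the fingers measure 114 mm over their backs; the gripper's body (76 mm by 85 mm) begins 54 mm behind the grasp point. The pads swing forward as they close: fully open they stand 13 mm farther back than shut.
Start: joints at [-1.374, 0.383, 0.016, 1.37, -0.006, 1.388, -0.046], TCP at [0.161, 0.604, 0.231] pointing down, gripper open.
Joint ranges: [-2.95, 2.95], [-0.25, 2.06], [-1.52, 1.56], [0.18, 2.33], [-1.44, 4.58], [0.02, 2.06], [-3.01, 3.01]. Speed limits (rad/s): [2.39, 2.39, 3.01, 3.01, 3.14, 3.14, 3.14].

## Interface

Orientations are given as a rotation vector (axis times angle).
In Python, from cell import r, vision gives the robot as it stands.
- The arm moves only by the tool carry_out, never from a script. Its argument "moves" is a list of rows, each a list of 7 numbers: the closure, from -1 (fully open) to 1 (shut), then the shift along the tool's x, y, z in cm, then the turn, a rotation vector about the tool's x, y, z in rad. A call has 1 to 12 rows; each row shifts and turns the commanded pose from where the row before left it, along the tool's axes as they then stand; what a row does not reach is not made up. A row lasts 1/8 s, in which the tool goes at most 62.5 mm and 10.7 degrees, less where a joint would pass 70% of its speed; a pose out of reach is approached as far as the arm can. A call is refused whole if a number of a shift passes 6.25 or a number of a turn 0.188, either way. A call with a gripper value outside its range is refused whole. The fingers move at their own pace and stop on an object; the grip force is fixed at half the most. Time passes only in rows, so rows that do not move let the fingers close. It gives the time, the measured TCP pose, the force and the opening at its end, in the units of the state.
- r.sense(): the state, without advancing time (a new reading comes with each control period).
- vision.read_camera(name): name is "side" or "top"; returns a dict with "frame" (420x560x3 uint8, red, green, blue), "depth" (420x560 float32, m along the optical axis (not along the pixel's ray), 0 where there is no reading), "intrinsics" (3x3 intrinsics, pixels), "k1" (the pictures are not rectified: a ray, as slopes to the right and down, at radius r is drawn at 1 + k1 r^2 times it, then the intrinsics apply), "R" (3x3) and "t" (3): a world point X has camera coordinates R X + t. Camera axes: x right, y down, z forward; pixel columns grow to the right and rows downward; lengths in m; the calibration is good to about 2 mm. A picture is of the moment at which its call begins.
- r.job_done(): hands the job in, once; it reports no verdict.
The state is a dict: "time": time; "q": joint angles; "joint_vel": joint speeds; "joint_efforts": joint torques, N m; "position": TCP position; "orientation": TCP orientation; "force": force on the tool from outside, world axes, zero at the start; "wrist_torque": the same for the moment, N m; "finger_gap": finger opening in m.
Only numpy, scipy, OpenCV 4.12 (cv2) and the standard library are available. Lean on these libraries where they do the work, as an engineer would, in place of code of your own. Each camera call takes 0.05 s, during which the arm holds its last target.

## Task

The run is over and the tubes must come out of the centrifuge, so open its rotor: undo the black nut in the middle (left-hand thread: it loosens clockwise, seen from above), letting it climb freely as you turn and never forcing or pulling on its thread, and put it in the kidney dish. Then lift the aluminium rotor lid off the spindle (it has a collar to hold it by) and set it flat on the desk, collar up. Lower both gently rather than dropping them, and leave the timer and the blue vial where they are.

Things in the scene. Friction and masses are not known exactly. Their poses are not given: they have to be found in the camera images.
- rotor_nut: Black hand nut, 42 mm across its 8 flats (45 over the corners), 34 mm high, closed top with a white clockwise arrow, 110 g. Origin: centre of its underside; z up; its x axis is square to a flat. Screwed down on a sprung seal. Coarse left-hand thread, 1 to 2 mm of play: turned clockwise it climbs (how fast must be felt), and is free after more than half, less than a whole turn.
- rotor_lid: Round aluminium rotor lid under the nut, 119 mm across, disc 5 mm thick, with a grip collar in the middle: 36 to 41 mm across (six flats), from 9 to 30 mm above the disc's underside; the lid's x axis is square to a flat. On it an orange sprung seal ring 3 mm high that pops up 2 mm when freed. Bore 26 mm. About 220 g. Origin: centre of its underside; z up.
- spindle: Fixed steel spindle of the rotor, 22 mm over its thread; it does not turn. Origin on its axis at the height where the nut's underside is seated at the start; z up. Its tip stands 28.5 mm above the origin, so the nut and the lid are clear of it once their undersides are higher than that.
- centrifuge: Round cream bench centrifuge, fixed, 216 mm across, 108 mm high, open rim 165 mm wide. Origin: under the spindle at desk height; x points to its back, where its own round lid stands open, 110 to 190 mm behind the spindle, up to 0.32 m high; a control pod juts 150 mm to the front. The rotor lid lies 88 mm above the desk. The desk to its right is free about x = 0.40, y = -0.20 (robot's frame).
- kidney_dish: Steel kidney dish, fixed, 109 mm (its x) by 204 mm (its y), 34 mm high, floor 4 mm thick. Origin: under its middle; z up. The flat floor reaches at least from x = -25 to +38 mm and y = -60 to +60 mm.
- bench_timer: White bench timer with a black dial, 60 x 68 x 62 mm; origin under its middle.
- blue_vial: Dropper vial with a blue cap, 23 mm across, 64 mm high; origin under its middle.
Not all that is in view belongs to the job. What is meant by the rotor_nut is not green, and is the smaller of those in its own colour.

How it is judged:
By the outcome, as a careful person would: the job done as asked, in the order asked, and still so for the second after the job is handed in, with the robot touching nothing.
It also fails if it takes over 72 s, if anything falls off the work surface, if the arm or the gripper's body presses on something with over 40 N, if the wrist force passes 120 N, or if a joint passes its speed limit or range.

## Working session

There is one attempt and no reset: what is moved stays moved. The work goes in short steps, Python scripts to look and compute and a tool call to move; the robot and the scene stay as the last step left them, time stands still between calls to the robot, and variables do not carry over. Pictures are saved under pics/ and viewed, and the job is handed in when it is done.

Besides the shell and the picture viewer there is one more tool, called after ">>>" as name(argument=value, ...), one argument or row to a line, values as JSON. carry_out: Moves the arm, as the interface text tells. Its arguments: {"type":"object","properties":{"moves":{"type":"array","items":{"type":"array","items":{"type":"number"}}}},"required":["moves"]}

```bash
ls; mkdir -p pics
python3 - <<'E'
from cell import r, vision
import cv2,numpy as np,pickle
s=r.sense(); print(s)
for n in("side","top"):
    c=vision.read_camera(n); pickle.dump(c,open(f"pics/{n}0.pkl","wb"))
    cv2.imwrite(f"pics/{n}0.png",c["frame"][:,:,::-1]); print(n,c["intrinsics"],c["k1"],c["R"],c["t"])
E
```

```text
pics
{'time': 0.0, 'q': array([-1.37387666,  0.38424055,  0.01635015,  1.37115201, -0.00631571,
        1.38819303, -0.04649313]), 'joint_vel': array([ 2.98535552e-03, -7.28397683e-04, -2.90903439e-03, -2.15713921e-03,
       -1.54295921e-03,  3.44558819e-05,  3.49884914e-04]), 'joint_efforts': array([ 9.92573296e-04, -6.27584338e+01,  8.44903942e-01, -3.71822906e+01,
        1.66719739e-02,  1.39495404e-02, -1.03436739e-05]), 'position': array([0.16038442, 0.60355385, 0.23027815]), 'orientation': array([-4.06805407e-01, -3.11489785e+00,  3.03074571e-03]), 'force': array([-0.37398331,  0.28276259, -0.01549087]), 'wrist_torque': array([ 0.03746563, -0.04921964, -0.04275807]), 'finger_gap': 0.08518730461495799}
side [[511.97017203   0.         284.77037768]
 [  0.         511.97017203 209.87591479]
 [  0.           0.           1.        ]] -0.12888655175121388 [[ 0.99817281 -0.06028082 -0.00415409]
 [-0.03321263 -0.4899268  -0.87113068]
 [ 0.05047727  0.86967693 -0.4910337 ]] [-0.53954294  0.03176269  1.10617971]
top [[389.98943082   0.         285.00379791]
 [  0.         389.98943082 204.13751164]
 [  0.           0.           1.        ]] -0.051951484993775984 [[ 0.01615994 -0.99973033  0.01667715]
 [-0.98319943 -0.0189213  -0.18155126]
 [ 0.18181786 -0.01346311 -0.98324006]] [-0.18793124  0.53749898  0.91598728]
```

View pics/side0.png

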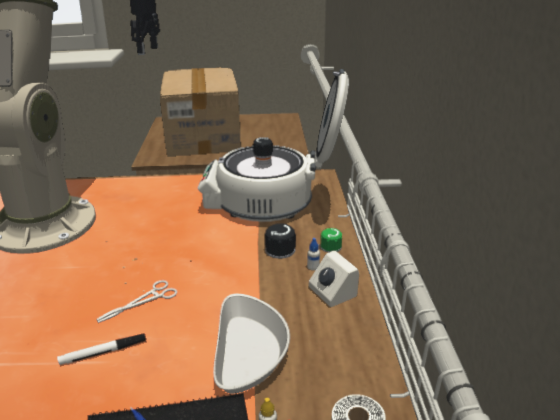

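View pics/top0.png

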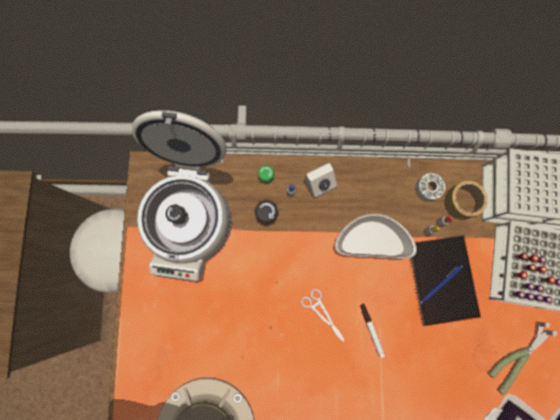

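Candidates for the nut: the black knob on the spindle (side 263,147; top 177,214), the larger black knob on the desk (side 280,240; top 266,212), and the green knob (side 331,238; top 266,174). By the description it's the smaller black one, on the spindle. I'll check that with a close crop and measure.

```bash
cat > h.py <<'E'
import numpy as np,cv2,pickle
from scipy.spatial.transform import Rotation as Ro
def und(c,px):
    px=np.atleast_2d(px).astype(float);K=c["intrinsics"]
    d=(px-[K[0,2],K[1,2]])/[K[0,0],K[1,1]]
    u=d.copy()
    for _ in range(30): u=d/(1+c["k1"]*(u**2).sum(1,keepdims=True))
    return u
def ray(c,px):
    u=und(c,px);d=np.c_[u,np.ones(len(u))]@c["R"]; o=-c["R"].T@c["t"]; return o,d
def onz(c,px,z):
    o,d=ray(c,px); return o+d*((z-o[2])/d[:,2])[:,None]
def dep(c,px):
    o,d=ray(c,px); px=np.atleast_2d(px).astype(int); return o+d*c["depth"][px[:,1],px[:,0]][:,None]
def proj(c,X):
    p=np.atleast_2d(X)@c["R"].T+c["t"];u=p[:,:2]/p[:,2:];u=u*(1+c["k1"]*(u**2).sum(1,keepdims=True))
    K=c["intrinsics"];return u*[K[0,0],K[1,1]]+[K[0,2],K[1,2]]
def load(n,i=0): return pickle.load(open(f"pics/{n}{i}.pkl","rb"))
E
python3 - <<'E'
from h import *
t=load("top");s=load("side")
a=cv2.resize(t["frame"][165:295,120:240],None,fx=4.5,fy=4.5,interpolation=cv2.INTER_CUBIC)
b=cv2.resize(s["frame"][125:185,235:295],None,fx=4,fy=4,interpolation=cv2.INTER_CUBIC)
d=cv2.resize(t["frame"][150:270,240:420],None,fx=4,fy=4,interpolation=cv2.INTER_CUBIC)
cv2.imwrite("pics/c1.png",a[:,:,::-1]);cv2.imwrite("pics/c2.png",b[:,:,::-1]);cv2.imwrite("pics/c3.png",d[:,:,::-1])
for n,p in dict(nut=(177,214),big=(266,212),green=(266,174),dish=(375,240),lid=(200,215),rim=(222,215),desk=(260,240)).items(): print(n,dep(t,p).round(4))
E
```

```text
nut [[0.4948 0.0597 0.1554]]
big [[ 0.5211 -0.1316  0.0448]]
green [[ 0.6216 -0.1287  0.0329]]
dish [[ 4.603e-01 -4.133e-01  1.000e-04]]
lid [[0.5034 0.0222 0.0912]]
rim [[ 0.5024 -0.0316  0.1037]]
desk [[ 0.4553 -0.1165  0.0005]]
```

View pics/c1.png

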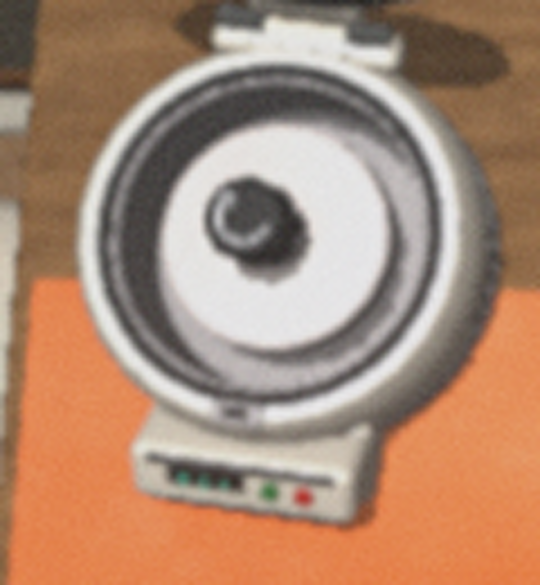

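View pics/c2.png

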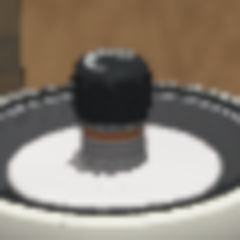

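View pics/c3.png

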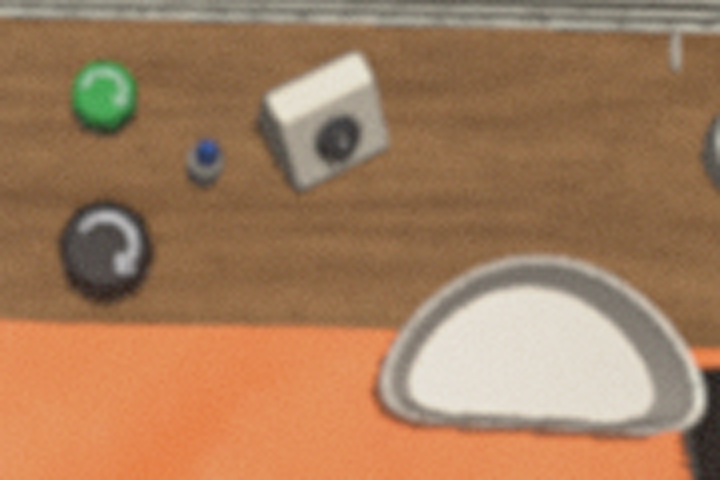

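The crops confirm it: the black nut in c1 and c2 carries a white arrow and sits on the orange seal and collar of the aluminium lid. The larger black knob (d≈45 mm at top 266,212) and the green one are decoys. Now the exact poses.

Run:
```python
from h import *
t=load("top");s=load("side")
V,U=np.mgrid[0:420,0:560]; px=np.c_[U.ravel(),V.ravel()]
cl={}
for n,c in(("top",t),("side",s)):
    P=dep(c,px).reshape(420,560,3); ok=c["depth"]>0; cl[n]=P
    near=np.hypot(P[...,0]-.495,P[...,1]-.06)<.06
    m=ok&near&(P[...,2]>.1535)&(P[...,2]<.159)
    Q=P[m]; print(n,len(Q),"top z",np.median(Q[:,2]),"mean",Q.mean(0).round(4),"minarearect/circle",cv2.minEnclosingCircle(Q[:,:2].astype(np.float32)*1000), (Q[:,:2].min(0)+Q[:,:2].max(0))/2)
    side=ok&near&(P[...,2]>.128)&(P[...,2]<.150)
    print(" side pts",side.sum(),P[side].mean(0).round(4))
    # rim: cream, z ~ .108
    m=ok&(P[...,2]>.100)&(P[...,2]<.112)&(np.hypot(P[...,0]-.49,P[...,1]-.055)<.13)&(np.hypot(P[...,0]-.49,P[...,1]-.055)>.07)
    Q=P[m][:,:2]; A=np.c_[2*Q,np.ones(len(Q))]; x=np.linalg.lstsq(A,(Q**2).sum(1),rcond=None)[0]
    print(" rim",len(Q),x[:2].round(4),np.sqrt(x[2]+x[0]**2+x[1]**2))
# nut mask in images: dark
for n,c,b in(("top",t,(160,200,195,235)),("side",s,(248,132,280,162))):
    g=c["frame"].max(2); mm=np.zeros_like(g);x0,y0,x1,y1=b;mm[y0:y1,x0:x1]=(g[y0:y1,x0:x1]<110)
    cs,_=cv2.findContours(mm,0,cv2.CHAIN_APPROX_NONE);k=max(cs,key=cv2.contourArea)
    print(n,cv2.boundingRect(k),cv2.fitEllipse(k))
# lid white disc top circle plane z=.093
g=t["frame"].min(2); mm=np.zeros_like(g); mm[185:250,145:215]=(g[185:250,145:215]>175)
cs,_=cv2.findContours(mm,0,cv2.CHAIN_APPROX_NONE)
for k in sorted(cs,key=cv2.contourArea)[-3:]:
    h=onz(t,k[:,0],.093); print("white",cv2.contourArea(k),np.array(cv2.minEnclosingCircle(h[:,:2].astype(np.float32)*1000)[0]),cv2.minEnclosingCircle(h[:,:2].astype(np.float32)*1000)[1])
```

```text
top 215 top z 0.15522922937904293 mean [0.4966 0.0657 0.1554] minarearect/circle ((496.3468933105469, 66.25921630859375), 20.49895668029785) [0.49612077 0.06621795]
 side pts 60 [0.4895 0.0545 0.1409]
 rim 2236 [0.501  0.0649] 0.0920274742057691
side 94 top z 0.15511278855659383 mean [0.4953 0.0615 0.1551] minarearect/circle ((496.3134765625, 61.03299331665039), 20.8312931060791) [0.49429673 0.06003115]
 side pts 186 [0.4953 0.0498 0.1394]
 rim 1319 [0.4997 0.0593] 0.09122360921543349
top (166, 205, 22, 20) ((176.775390625, 214.63621520996094), (16.756744384765625, 21.25281524658203), 122.16351318359375)
side (248, 138, 32, 24) ((263.23858642578125, 150.01963806152344), (22.121078491210938, 30.74505615234375), 88.78217315673828)
white 38.5 [555.06970215 140.72674561] 23.321319580078125
white 51.0 [442.28692627   3.34415245] 25.136947631835938
white 2038.5 [490.10342407  56.65716934] 71.2134017944336
```

Run:
```python
from h import *
from cell import vision
T=[];S=[]
for i in range(6):
    T.append(vision.read_camera("top")["frame"].astype(float));S.append(vision.read_camera("side")["frame"].astype(float))
t=np.mean(T,0);s=np.mean(S,0)
def z(a,b,f):
    x0,y0,x1,y1=b; a=a[y0:y1,x0:x1]; a=np.clip((a/110),0,1)**.5*255
    return cv2.resize(a.astype(np.uint8),None,fx=f,fy=f,interpolation=cv2.INTER_LANCZOS4)[:,:,::-1]
cv2.imwrite("pics/d.png",np.hstack([z(t,(160,198,195,233),11),z(s,(246,133,281,168),11)]))
g=cv2.inRange(load("top")["frame"],(0,0,0),(255,255,255))
```

```text
(no output)
```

View pics/d.png

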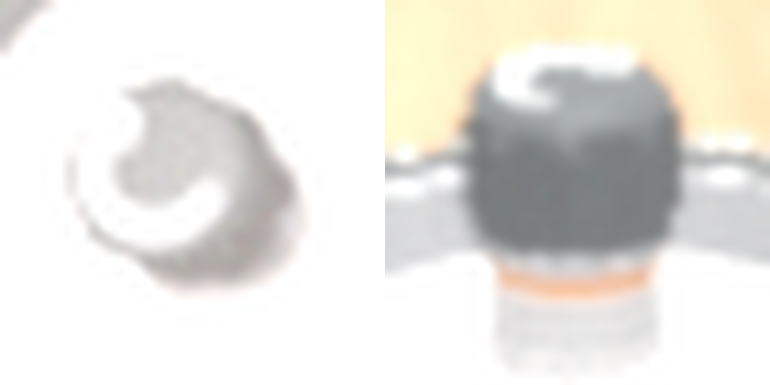

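Run:
```python
from h import *
from cell import vision
t=load("top")["frame"].astype(float);s=load("side")["frame"].astype(float)
c=[vision.read_camera("side") for i in range(5)]
s=np.mean([x["frame"].astype(float) for x in c],0)
print(s[140:160:2,252:276].mean(2).astype(int))
print(s[146:156,250:278].mean((0,2)).round(1))
ts=t.mean(2); print(ts[203:228,164:190].astype(int))
```

```text
[[102  90  66  70 140 159 124  77  56  52  50  51  54  56  56  57  53  50
   56  75  93 101 103 102]
 [ 99  73  48  45  54  72  83  86  83  65  53  52  53  53  51  49  48  46
   45  47  70  92 100 100]
 [ 74  40  28  32  37  39  40  41  43  46  50  50  48  45  43  41  39  39
   34  29  41  84 101 105]
 [ 69  49  29  28  32  29  27  27  29  33  37  35  30  28  27  28  28  30
   29  27  35  68  83 102]
 [ 83  46  28  25  26  26  26  27  27  26  26  27  28  27  27  26  27  27
   27  27  36  71  80  92]
 [ 68  42  26  26  26  26  26  26  26  26  26  27  27  28  27  27  26  27
   27  27  36  68  78  80]
 [ 75  54  32  26  26  26  26  26  26  27  26  27  28  27  27  26  27  27
   28  32  60  74  77  77]
 [ 80  70  51  35  28  26  26  26  26  26  27  27  27  27  28  27  28  29
   32  46  71  77  76  77]
 [110 126 115  84  64  65  60  64  63  55  59  61  58  55  63  71  66  67
   81 142 165 166 148 126]
 [232 231 214 143  82  69  70  72  74  73  74  73  73  71  69  69  67  72
   99 181 223 231 231 231]]
[81.9 83.6 74.8 54.  36.1 30.4 29.2 27.9 27.3 27.4 28.  28.1 28.9 29.3
 28.7 28.4 28.5 28
[... 2079 characters left out ...]
49  48  48
   51  56  62  77  95 131 185 224]
 [227 227 226 226 223 204 188 162 117  76  56  55  50  49  53  55  52  50
   58  68  82  95 128 164 204 227]
 [226 226 228 227 227 228 223 214 162 108  85  69  63  65  67  70  66  66
   79  89  98 121 157 196 220 229]
 [225 226 227 226 229 228 230 227 193 145 113 105  94  91  95  97  98 100
  107 115 126 144 182 219 228 228]
 [227 228 226 226 227 229 228 229 215 175 145 130 126 121 122 125 122 122
  127 135 150 170 201 226 229 230]
 [226 227 227 227 229 227 228 229 223 207 187 167 153 148 147 139 138 140
  152 166 187 207 221 230 229 228]
 [227 226 226 226 227 229 229 227 227 224 220 201 199 197 189 168 156 168
  190 208 220 226 226 228 229 228]]
```

Run:
```python
from h import *
from cell import vision
fr=[vision.read_camera("top") for i in range(6)]
t=fr[0]; I=np.mean([x["frame"].astype(np.float32).mean(2) for x in fr],0).astype(np.float32)
for lev in(120,140,160):
  for Z in(.150,.153):
    c0=np.array([.4965,.065]); th=np.radians(np.arange(0,360,3)); rr=np.arange(.012,.032,.0002)
    out=[]
    for a in th:
        X=np.c_[c0[0]+rr*np.cos(a),c0[1]+rr*np.sin(a),np.full(len(rr),Z)]
        p=proj(t,X).astype(np.float32); v=cv2.remap(I,p[:,0:1],p[:,1:2],cv2.INTER_CUBIC).ravel()
        k=np.where(v<lev)[0]; out.append(rr[k[-1]] if len(k) and k[-1]<len(rr)-1 else np.nan)
    out=np.array(out)*1000
    # directions facing the camera show the nut's flank: keep the far arc
    deg=np.degrees(th)
    keep=np.isfinite(out)&((deg<155)|(deg>320))
    A=np.c_[np.ones_like(th),np.cos(th),np.sin(th),np.cos(8*th),np.sin(8*th)][keep]
    x,res,_,_=np.linalg.lstsq(A,out[keep],rcond=None)
    print(lev,Z,"r",x[0].round(2),"c",(c0*1000+x[1:3]).round(2),"amp",np.hypot(*x[3:]).round(2),"corner deg",np.degrees(np.arctan2(x[4],x[3])/8).round(1),"rms",np.std(A@x-out[keep]).round(2))
print(out[::4].round(1))
C=-t["R"].T@t["t"];print("topcam",C); s=load("side");Cs=-s["R"].T@s["t"];print("sidecam",Cs,np.degrees(np.arctan2(Cs[1]-.064,Cs[0]-.4965)))
print(proj(s,[[.4965,.064,.155],[.4965,.064,.121],[.4965,.064,.14]]))
```

```text
120 0.15 r 20.52 c [495.55  64.78] amp 1.23 corner deg -16.6 rms 2.42
120 0.153 r 19.51 c [496.76  66.25] amp 0.24 corner deg 8.7 rms 1.13
140 0.15 r 20.08 c [497.56  67.31] amp 0.22 corner deg 2.6 rms 0.31
140 0.153 r 20.08 c [497.06  66.48] amp 0.24 corner deg 1.3 rms 0.26
160 0.15 r 20.68 c [497.65  67.38] amp 0.25 corner deg 3.4 rms 0.29
160 0.153 r 20.65 c [497.13  66.58] amp 0.22 corner deg 2.6 rms 0.23
[21.6 21.6 21.8 22.2 22.2 22.4 22.6 22.2 22.  22.  21.4 21.8 21.2 20.4
 22.4 26.6 28.8  nan  nan  nan  nan  nan 29.2 26.6 23.4 23.  22.2 20.8
 20.  20.6]
topcam [ 0.36496281 -0.16537834  1.00135316]
sidecam [ 0.48377508 -0.97898167  0.56859965] -90.69900342442664
[[262.497302   140.41254422]
 [262.87138973 154.80541802]
 [262.66306568 146.81050333]]
```

```bash
cat >> h.py <<'E'
from math import *
def heading(s): # heading of tool x, deg
    M=Ro.from_rotvec(s["orientation"]).as_matrix(); return degrees(atan2(M[1,0],M[0,0])), M
def plan(s,target,head,n,clo,nturn=None):
    """rows to bring the measured pose to target, tool down, x heading 'head' deg"""
    h0,M=heading(s); p=np.array(s["position"]); dh=(head-h0+180)%360-180
    tz=-radians(dh)/n; out=[]
    for i in range(n):
        w=(np.array(target)-p)/n
        hh=radians(h0+dh*i/n); X=np.array([cos(hh),sin(hh),0]);Y=np.array([sin(hh),-cos(hh),0])
        out.append([clo,round(100*w@X,2),round(100*w@Y,2),round(-100*w[2],2),0,0,round(tz,3)])
    print(str(out).replace(" ","")); print("tilt",M[:,2].round(4),"turn total",-dh)
E
python3 - <<'E'
from h import *
from cell import r
plan(r.sense(),[.497,.0655,.24],249.5,12,-1)
E
```

```text
[[-1,np.float64(-3.86),np.float64(-3.62),np.float64(-0.07),0,0,-0.123],[-1,np.float64(-3.39),np.float64(-4.06),np.float64(-0.07),0,0,-0.123],[-1,np.float64(-2.87),np.float64(-4.45),np.float64(-0.07),0,0,-0.123],[-1,np.float64(-2.3),np.float64(-4.76),np.float64(-0.07),0,0,-0.123],[-1,np.float64(-1.7),np.float64(-5.01),np.float64(-0.07),0,0,-0.123],[-1,np.float64(-1.08),np.float64(-5.18),np.float64(-0.07),0,0,-0.123],[-1,np.float64(-0.43),np.float64(-5.27),np.float64(-0.07),0,0,-0.123],[-1,np.float64(0.22),np.float64(-5.29),np.float64(-0.07),0,0,-0.123],[-1,np.float64(0.86),np.float64(-5.22),np.float64(-0.07),0,0,-0.123],[-1,np.float64(1.49),np.float64(-5.08),np.float64(-0.07),0,0,-0.123],[-1,np.float64(2.1),np.float64(-4.86),np.float64(-0.07),0,0,-0.123],[-1,np.float64(2.68),np.float64(-4.56),np.float64(-0.07),0,0,-0.123]]
tilt [-1.e-04 -1.e-04 -1.e+00] turn total -84.38521841063232
```

>>> carry_out(
  moves=[
    [-1,-3.9,-3.6,-0.1,0,0,-0.123],
    [-1,-3.4,-4.1,-0.1,0,0,-0.123],
    [-1,-2.9,-4.4,-0.1,0,0,-0.123],
    [-1,-2.3,-4.8,-0.1,0,0,-0.123],
    [-1,-1.7,-5.0,-0.1,0,0,-0.123],
    [-1,-1.1,-5.2,-0.1,0,0,-0.123],
    [-1,-0.4,-5.3,-0.1,0,0,-0.123],
    [-1,0.2,-5.3,-0.1,0,0,-0.123],
    [-1,0.9,-5.2,-0.1,0,0,-0.123],
    [-1,1.5,-5.1,-0.1,0,0,-0.123],
    [-1,2.1,-4.9,0,0,0,-0.123],
    [-1,2.7,-4.6,0,0,0,-0.123],
  ],
)

```text
time: 2.75
position: [0.5001, 0.0631, 0.2417]
orientation: [-1.8, 2.574, -0.0]
force: [0.7, 1.4, -0.6]
finger_gap: 0.0853
```

```bash
cat >> h.py <<'E'
def snap(i,crops=None):
    from cell import vision
    ims=[]
    for n in("top","side"):
        c=vision.read_camera(n); pickle.dump(c,open(f"pics/{n}{i}.pkl","wb"))
        f=c["frame"]
        if crops: x0,y0,x1,y1=crops[n]; f=f[y0:y1,x0:x1]
        k=min(390/f.shape[1],580/f.shape[0]); f=cv2.resize(f,None,fx=k,fy=k,interpolation=cv2.INTER_CUBIC)
        ims.append(cv2.copyMakeBorder(f,0,600-f.shape[0],0,400-f.shape[1],cv2.BORDER_CONSTANT))
    cv2.imwrite(f"pics/v{i}.png",np.hstack(ims)[:,:,::-1])
E
python3 - <<'E'
from h import *
from cell import r
s=r.sense();print(s["q"].round(3),heading(s)[0],s["position"],s["orientation"])
snap(1,dict(top=(120,150,240,290),side=(200,50,340,220)))
E
```

```text
[-0.595  0.113  0.446  1.697 -0.05   1.342  2.651] -110.06097625456886 [0.50006138 0.06314352 0.2416992 ] [-1.80000223e+00  2.57358388e+00 -2.07157174e-04]
```

View pics/v1.png

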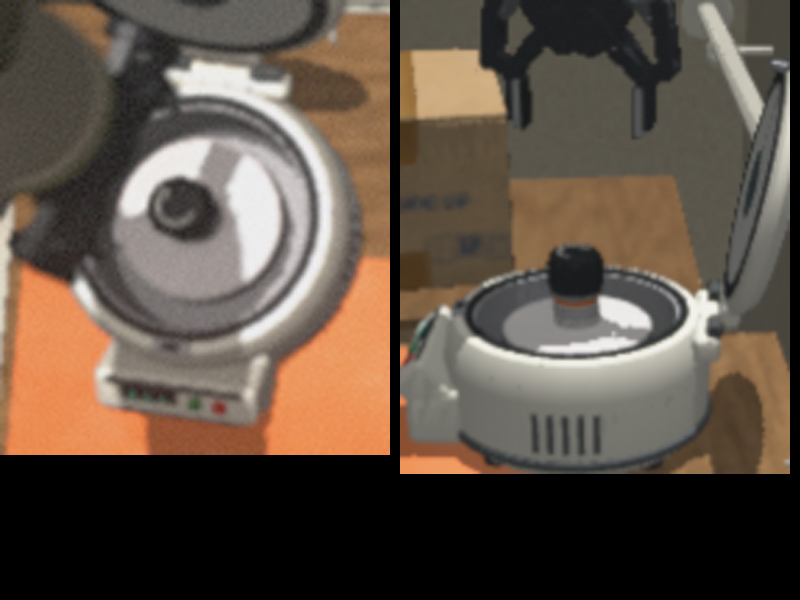

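Run:
```python
from h import *
s=load("side",1);t=load("top",1)
p=np.array([.5001,.0631,.2547]);d=np.array([cos(radians(160)),sin(radians(160)),0])
for n,c in(("side",s),("top",t)): print(n,proj(c,[p-.05*d,p+.05*d]).round(1))
V,U=np.mgrid[0:420,0:560]; px=np.c_[U.ravel(),V.ravel()]
P=dep(s,px).reshape(420,560,3); D=s["depth"]
m=(D>0)&(P[...,2]>.250)&(P[...,2]<.275)&(np.hypot(P[...,0]-.5,P[...,1]-.063)<.08)
Q=P[m]; 
for k in(Q[:,0]<.5,Q[:,0]>.5): print(k.sum(),Q[k].mean(0).round(4),Q[k].min(0).round(4),Q[k].max(0).round(4))
V,U=np.where(m);print(U.min(),U.max(),V.max())
```

```text
side [[286.1  97.9]
 [240.7  94.2]]
top [[172.9 180. ]
 [151.9 227.1]]
76 [0.459  0.066  0.2667] [0.4484 0.0566 0.2555] [0.4672 0.0827 0.2747]
64 [0.5472 0.0312 0.2666] [0.5397 0.0257 0.2567] [0.5569 0.0456 0.2747]
238 291 99
```

Run:
```python
from h import *
from cell import r
plan(r.sense(),[.4965,.0655,.119],-110.5,6,-1)
```

```text
[[-1,np.float64(-0.09),np.float64(0.12),np.float64(2.04),0,0,-0.0],[-1,np.float64(-0.09),np.float64(0.12),np.float64(2.04),0,0,-0.0],[-1,np.float64(-0.09),np.float64(0.12),np.float64(2.04),0,0,-0.0],[-1,np.float64(-0.09),np.float64(0.12),np.float64(2.04),0,0,-0.0],[-1,np.float64(-0.09),np.float64(0.12),np.float64(2.04),0,0,-0.0],[-1,np.float64(-0.09),np.float64(0.12),np.float64(2.04),0,0,-0.0]]
tilt [ 0.0017 -0.0024 -1.    ] turn total -0.052057588968352775
```

>>> carry_out(
  moves=[
    [-1,-0.3,0.4,1.5,0,0,0],
    [-1,-0.2,0.3,2.5,0,0,0],
    [-1,0,0,2.5,0,0,0],
    [-1,0,0,2.5,0,0,0],
    [-1,0,0,2,0,0,0],
    [-1,0,0,1.2,0,0,0],
    [-1,0,0,0,0,0,0],
  ],
)

```text
time: 3.72
position: [0.4934, 0.0726, 0.1183]
orientation: [1.796, -2.576, -0.001]
force: [0.9, 0.5, 0.7]
finger_gap: 0.0857
```

Run:
```python
from h import *
from cell import r
s=r.sense();print(s["q"].round(3),heading(s)[0],s["position"],s["force"])
snap(2,dict(top=(120,150,240,290),side=(200,50,340,220)))
```

```text
[-0.588  0.212  0.429  1.879 -0.1    1.074  2.669] -110.2392099339886 [0.49335202 0.07261105 0.11830022] [0.87858597 0.50052022 0.68670707]
```

View pics/v2.png

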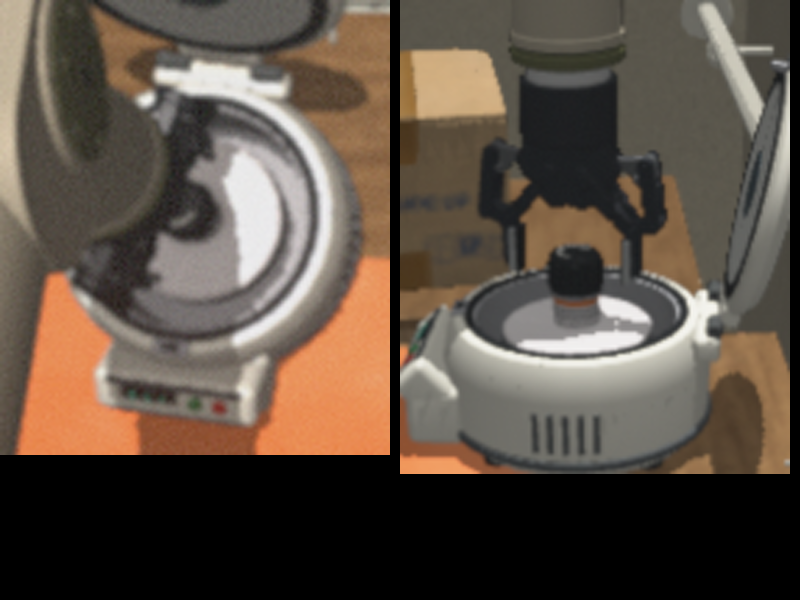

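Run:
```python
from h import *
from cell import r
s=r.sense();print(s["position"],s["joint_vel"].round(3)); plan(s,[.4965,.0655,.119],-110.5,2,-1)
```

```text
[0.49456816 0.07225598 0.11973098] [ 0.004 -0.006  0.006 -0.012  0.002  0.002  0.003]
[[-1,np.float64(0.28),np.float64(-0.21),np.float64(0.04),0,0,0.002],[-1,np.float64(0.28),np.float64(-0.21),np.float64(0.04),0,0,0.002]]
tilt [ 5.e-04  3.e-04 -1.e+00] turn total 0.21813118324024572
```

>>> carry_out(
  moves=[
    [-1,0.3,-0.2,0,0,0,0],
    [-1,0.26,-0.2,0,0,0,0],
    [-1,0,0,0,0,0,0],
    [-1,0,0,0,0,0,0],
  ],
)

```text
time: 4.32
position: [0.4963, 0.065, 0.1194]
orientation: [-1.795, 2.578, 0.0]
force: [0.6, 0.5, 0.6]
finger_gap: 0.0853
```

>>> carry_out(
  moves=[
    [1,0,0,0,0,0,0],
    [1,0,0,0,0,0,0],
    [1,0,0,0,0,0,0],
    [1,0,0,0,0,0,0],
    [1,0,0,0,0,0,0],
    [1,0,0,0,0,0,0],
  ],
)

```text
time: 5.08
position: [0.4964, 0.0651, 0.1195]
orientation: [-1.795, 2.578, -0.0]
force: [0.3, -0.1, 4.4]
finger_gap: 0.0437
```

Run:
```python
from h import *
from cell import r
s=r.sense();print(s["finger_gap"],s["position"],heading(s)[0],s["force"].round(2),s["wrist_torque"].round(3))
snap(3,dict(top=(120,150,240,290),side=(200,50,340,220)))
s=r.sense();print(s["finger_gap"],s["position"],heading(s)[0],s["force"].round(2),s["wrist_torque"].round(3))
```

```text
0.043655062018357955 [0.49642083 0.06510559 0.11946465] -110.31532573471033 [ 0.31 -0.1   4.42] [ 0.086  0.164 -0.038]
0.043712778469592435 [0.49637536 0.0650904  0.11939293] -110.31253279786944 [-0.79  1.16  4.8 ] [ 0.078  0.181 -0.024]
```

View pics/v3.png

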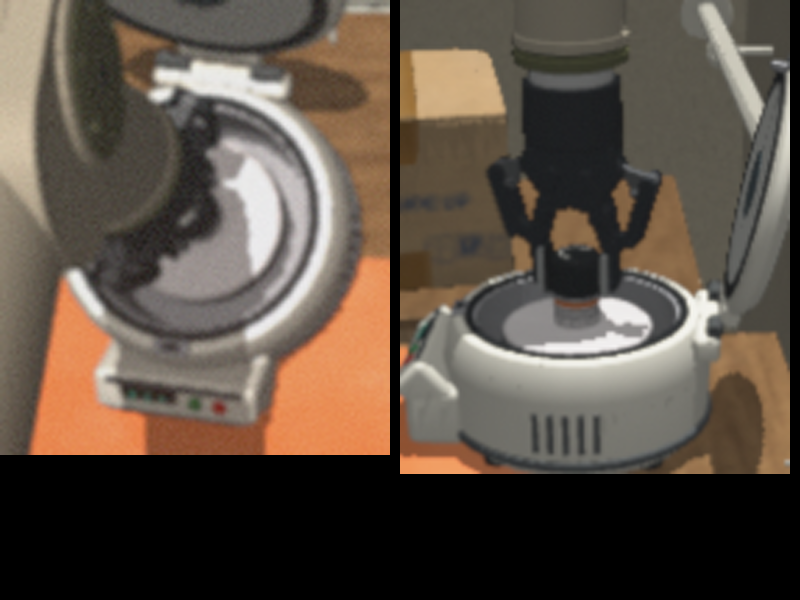

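>>> carry_out(
  moves=[
    [1,0,0,0,0,0,0.08],
    [1,0,0,0,0,0,0.1],
    [1,0,0,0,0,0,0.1],
    [1,0,0,0,0,0,0],
  ],
)

```text
time: 5.68
position: [0.4962, 0.0651, 0.1194]
orientation: [1.415, -2.805, -0.0]
force: [-1.6, 1.5, 5.9]
finger_gap: 0.0435
```

```bash
cat > st.py <<'E'
from h import *
from cell import r
s=r.sense();print(s["time"],s["finger_gap"].__round__(4),s["position"].round(5),round(heading(s)[0],2),s["force"].round(2),s["wrist_torque"].round(3),s["q"][6].round(3))
E
python3 st.py
```

```text
5.675 0.0435 [0.49619 0.06514 0.1194 ] -126.44 [-1.62  1.53  5.92] [0.096 0.431 0.001] 2.412
```

>>> carry_out(
  moves=[
    [1,0,0,0,0,0,0.1],
    [1,0,0,0,0,0,0.1],
    [1,0,0,0,0,0,0],
  ],
)

```text
time: 6.05
position: [0.496, 0.0657, 0.1197]
orientation: [1.129, -2.932, -0.002]
force: [-4.3, 1.7, 10.4]
finger_gap: 0.0435
```

```bash
python3 st.py; python3 -c "
from h import *
snap(4,dict(top=(120,150,240,290),side=(240,120,290,180)))"
```

```text
6.05 0.0435 [0.49597 0.06574 0.11974] -137.87 [-4.3   1.69 10.42] [ 0.408  0.927 -0.012] 2.218
```

View pics/v4.png

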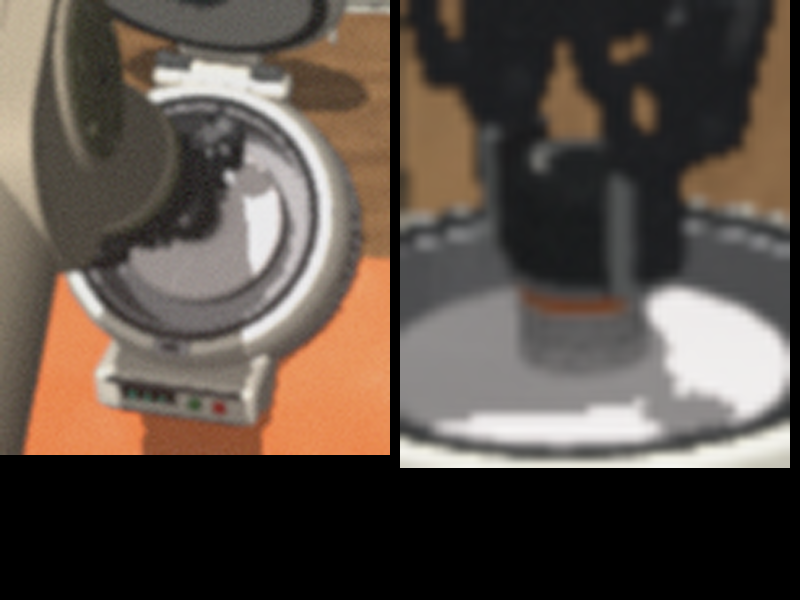

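>>> carry_out(
  moves=[
    [1,0,0,-0.06,0,0,0],
    [1,0,0,0,0,0,0],
  ],
)

```text
time: 6.4
position: [0.4958, 0.0655, 0.12]
orientation: [1.131, -2.93, -0.001]
force: [-3.8, 1.9, 6.8]
finger_gap: 0.0433
```

```bash
python3 st.py
```

```text
6.4 0.0433 [0.49577 0.06555 0.11997] -137.79 [-3.85  1.87  6.77] [0.336 0.696 0.068] 2.219
```

>>> carry_out(
  moves=[
    [1,0,0,-0.06,0,0,0.1],
    [1,0,0,-0.04,0,0,0.15],
    [1,0,0,-0.03,0,0,0.15],
    [1,0,0,0,0,0,0],
  ],
)

```text
time: 6.9
position: [0.496, 0.0658, 0.1213]
orientation: [0.523, -3.097, -0.001]
force: [-1.7, 1.7, 6.2]
finger_gap: 0.044
```

```bash
python3 st.py
```

```text
6.9 0.044 [0.49602 0.06578 0.12126] -160.82 [-1.67  1.66  6.22] [ 0.442  0.397 -0.031] 1.829
```

>>> carry_out(
  moves=[
    [1,0,0,-0.07,0,0,0.15],
    [1,0,0,-0.05,0,0,0.15],
    [1,0,0,-0.04,0,0,0.15],
    [1,0,0,0,0,0,0],
  ],
)

```text
time: 7.4
position: [0.4962, 0.0663, 0.1228]
orientation: [-0.175, -3.137, -0.002]
force: [-1.2, 4.8, 4.5]
finger_gap: 0.0438
```

```bash
python3 st.py
```

```text
7.4 0.0438 [0.49622 0.06633 0.12284] 173.61 [-1.24  4.79  4.53] [1.125 0.2   0.061] 1.396
```

>>> carry_out(
  moves=[
    [1,0,0.1,-0.04,0,0,0.15],
    [1,0,0,-0.04,0,0,0.15],
    [1,0,0,-0.04,0,0,0.15],
    [1,0,0,0,0,0,0],
  ],
)

```text
time: 7.9
position: [0.4966, 0.0663, 0.1242]
orientation: [0.867, 3.019, 0.0]
force: [-0.2, 2.9, 5.5]
finger_gap: 0.0434
```

```bash
python3 st.py
```

```text
7.9 0.0434 [0.49665 0.06628 0.12417] 147.94 [-0.22  2.94  5.54] [ 0.637 -0.016 -0.013] 0.964
```

>>> carry_out(
  moves=[
    [1,0,0.04,-0.06,0,0,0.15],
    [1,0,0,-0.05,0,0,0.15],
    [1,0,0,-0.05,0,0,0.15],
    [1,0,0,0,0,0,0],
  ],
)

```text
time: 8.4
position: [0.4969, 0.0661, 0.1258]
orientation: [1.517, 2.75, -0.0]
force: [-0.0, 0.1, 5.5]
finger_gap: 0.0434
```

```bash
python3 st.py
```

```text
8.4 0.0434 [0.49688 0.06611 0.12576] 122.23 [-0.01  0.07  5.5 ] [ 0.282 -0.072 -0.011] 0.534
```

>>> carry_out(
  moves=[
    [1,0,0,-0.1,0,0,0.15],
    [1,0,0,-0.05,0,0,0.15],
    [1,0,0,-0.05,0,0,0.15],
    [1,0,0,0,0,0,0],
  ],
)

```text
time: 8.9
position: [0.4967, 0.066, 0.1275]
orientation: [2.092, 2.344, -0.001]
force: [0.5, 0.3, 2.7]
finger_gap: 0.0435
```

```bash
python3 st.py
```

```text
8.9 0.0435 [0.49665 0.06601 0.12753] 96.5 [0.52 0.34 2.67] [ 0.202 -0.144 -0.022] 0.107
```

>>> carry_out(
  moves=[
    [1,0,0,-0.05,0,0,0.15],
    [1,0,0,-0.05,0,0,0.15],
    [1,0,0,-0.05,0,0,0.15],
    [1,0,0,0,0,0,0],
  ],
)

```text
time: 9.4
position: [0.4965, 0.066, 0.129]
orientation: [2.562, 1.818, -0.001]
force: [-0.7, -0.3, 4.5]
finger_gap: 0.0437
```

```bash
python3 st.py
```

```text
9.4 0.0437 [0.49646 0.06605 0.12903] 70.74 [-0.68 -0.33  4.54] [0.116 0.161 0.017] -0.317
```

>>> carry_out(
  moves=[
    [1,0,0,-0.08,0,0,0.15],
    [1,0,0,-0.055,0,0,0.15],
    [1,0,0,-0.055,0,0,0.15],
    [1,0,0,0,0,0,0],
  ],
)

```text
time: 9.9
position: [0.4964, 0.0661, 0.1308]
orientation: [2.902, 1.201, -0.001]
force: [-0.2, -0.8, 1.8]
finger_gap: 0.0437
```

```bash
python3 st.py
```

```text
9.9 0.0437 [0.49639 0.06611 0.13077] 44.97 [-0.25 -0.85  1.81] [ 0.029  0.031 -0.017] -0.734
```

>>> carry_out(
  moves=[
    [1,0,0,-0.055,0,0,0.15],
    [1,0,0,-0.055,0,0,0.15],
    [1,0,0,-0.055,0,0,0.15],
    [1,0,0,0,0,0,0],
  ],
)

```text
time: 10.4
position: [0.4965, 0.0662, 0.1325]
orientation: [3.097, 0.524, -0.001]
force: [0.2, 0.4, 2.6]
finger_gap: 0.044
```

```bash
python3 st.py
```

```text
10.4 0.044 [0.49646 0.0662  0.13248] 19.2 [0.25 0.39 2.64] [0.079 0.023 0.025] -1.14
```

>>> carry_out(
  moves=[
    [1,0,0,-0.06,0,0,0.15],
    [1,0,0,-0.055,0,0,0.15],
    [1,0,0,-0.055,0,0,0.15],
    [1,0,0,0,0,0,0],
  ],
)

```text
time: 10.9
position: [0.4964, 0.0663, 0.134]
orientation: [3.136, -0.18, -0.001]
force: [0.5, 0.4, 0.8]
finger_gap: 0.0437
```

```bash
python3 st.py
```

```text
10.9 0.0437 [0.49637 0.06626 0.13403] -6.58 [0.53 0.43 0.84] [ 0.087 -0.036 -0.015] -1.531
```

>>> carry_out(
  moves=[
    [1,0,0,-0.05,0,0,0.15],
    [1,0,0,-0.05,0,0,0.15],
    [1,0,0,-0.05,0,0,0.15],
    [1,0,0,0,0,0,0],
  ],
)

```text
time: 11.4
position: [0.4965, 0.0662, 0.1356]
orientation: [3.016, -0.875, -0.0]
force: [0.8, 0.9, 1.3]
finger_gap: 0.0437
```

```bash
python3 st.py
```

```text
11.4 0.0437 [0.49654 0.06622 0.13563] -32.37 [0.84 0.91 1.28] [ 0.106 -0.033 -0.006] -1.905
```

>>> carry_out(
  moves=[
    [1,0,0,-0.055,0,0,0.15],
    [1,0,0,-0.05,0,0,0.15],
    [1,0,0,-0.05,0,0,0.15],
    [1,0,0,0,0,0,0],
  ],
)

```text
time: 11.9
position: [0.4966, 0.066, 0.1372]
orientation: [2.745, -1.527, 0.0]
force: [0.9, -0.9, 1.6]
finger_gap: 0.0434
```

```bash
python3 st.py
```

```text
11.9 0.0434 [0.49661 0.06599 0.13723] -58.17 [ 0.93 -0.94  1.59] [-0.02  -0.004 -0.047] -2.268
```

>>> carry_out(
  moves=[
    [1,0,0,-0.05,0,0,0.15],
    [1,0,0,-0.05,0,0,0.15],
    [1,0,0,-0.05,0,0,0.15],
    [1,0,0,0,0,0,0],
  ],
)

```text
time: 12.4
position: [0.4963, 0.0659, 0.1386]
orientation: [2.334, -2.101, -0.0]
force: [-1.2, -0.2, 2.8]
finger_gap: 0.0434
```

```bash
python3 st.py
```

```text
12.4 0.0434 [0.49632 0.06594 0.13865] -83.96 [-1.23 -0.17  2.84] [-0.18   0.289 -0.017] -2.639
```

>>> carry_out(
  moves=[
    [1,0,0,-0.06,0,0,0.13],
    [1,0,0,-0.04,0,0,0.13],
    [1,0,0,0,0,0,0],
  ],
)

```text
time: 12.78
position: [0.496, 0.0662, 0.1395]
orientation: [2.043, -2.385, -0.002]
force: [-2.4, -0.3, 1.6]
finger_gap: 0.0437
```

```bash
python3 st.py;python3 -c "
from h import *
snap(5,dict(top=(120,150,240,290),side=(240,120,290,180)))"
```

```text
12.775 0.0437 [0.49595 0.06616 0.13951] -98.85 [-2.42 -0.3   1.64] [-0.081  0.705  0.096] -2.873
```

View pics/v5.png

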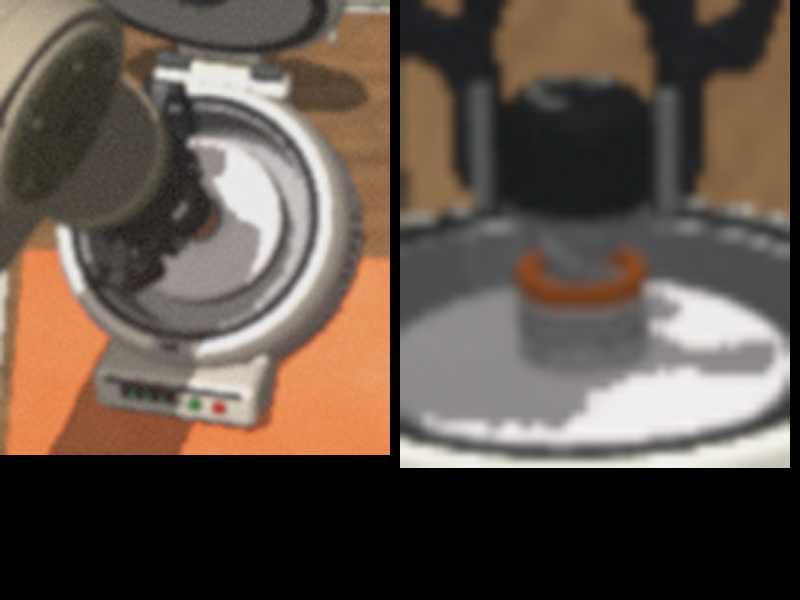

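>>> carry_out(
  moves=[
    [1,0,0,-0.07,0,0,0],
    [1,0,0,0,0,0,0],
  ],
)

```text
time: 13.12
position: [0.4969, 0.0666, 0.1406]
orientation: [-2.037, 2.391, -0.0]
force: [-0.1, 0.3, -0.5]
finger_gap: 0.0435
```

```bash
python3 st.py
```

```text
13.125 0.0435 [0.4969  0.06661 0.14065] -99.12 [-0.07  0.34 -0.52] [ 0.036 -0.035 -0.026] -2.879
```

>>> carry_out(
  moves=[
    [1,0,0,-0.07,0,0,0],
    [1,0,0,0,0,0,0],
  ],
)

```text
time: 13.38
position: [0.4967, 0.0665, 0.1413]
orientation: [-2.036, 2.393, -0.0]
force: [-0.2, 0.4, -0.7]
finger_gap: 0.0433
```

```bash
python3 st.py
```

```text
13.375 0.0433 [0.49669 0.06648 0.14134] -99.21 [-0.2   0.36 -0.67] [ 0.043 -0.014 -0.042] -2.882
```

>>> carry_out(
  moves=[
    [1,0,0,-0.08,0,0,0],
    [1,0,0,0,0,0,0],
  ],
)

```text
time: 13.62
position: [0.4966, 0.0664, 0.1422]
orientation: [-2.035, 2.393, -0.0]
force: [0.1, 0.1, -1.3]
finger_gap: 0.0432
```

```bash
python3 st.py
```

```text
13.625 0.0432 [0.49664 0.06638 0.14217] -99.24 [ 0.05  0.13 -1.34] [ 0.015  0.006 -0.005] -2.883
```

Force is −1.3 N, which is just the nut's weight (1.1 N), after 2.7 mm of free lift. That exceeds the play, so I'll keep lifting in a small step and check again.

>>> carry_out(
  moves=[
    [1,0,0,-0.08,0,0,0],
    [1,0,0,-0.08,0,0,0],
    [1,0,0,0,0,0,0],
  ],
)

```text
time: 14.0
position: [0.4966, 0.0664, 0.1437]
orientation: [-2.035, 2.393, -0.0]
force: [-0.2, -0.4, -1.6]
finger_gap: 0.0436
```

```bash
python3 st.py
```

```text
14.0 0.0436 [0.49661 0.06638 0.14374] -99.24 [-0.19 -0.36 -1.57] [ 0.003 -0.046 -0.03 ] -2.886
```

>>> carry_out(
  moves=[
    [1,0,0,-0.3,0,0,0],
    [1,0,0,-0.5,0,0,0],
    [1,0,0,-1,0,0,0],
    [1,0,0,-2,0,0,0],
    [1,0,0,-3,0,0,0],
    [1,0,0,-3,0,0,0],
    [1,0,0,0,0,0,0],
    [1,0,0,0,0,0,0],
  ],
)

```text
time: 15.0
position: [0.501, 0.0645, 0.2396]
orientation: [2.037, -2.389, -0.007]
force: [0.2, -1.7, -1.9]
finger_gap: 0.0432
```

```bash
python3 st.py;python3 -c "
from h import *
snap(6,dict(top=(120,150,240,290),side=(200,50,340,220)))
c=load('top',0)
g=c['frame']
cv2.imwrite('pics/dish.png',cv2.resize(g[200:275,320:430],None,fx=6,fy=6,interpolation=cv2.INTER_CUBIC)[:,:,::-1])
px=[[x,y] for y in (215,225,235,240,245,250,255) for x in (345,360,375,390,405)]
P=dep(c,px)
for a,b in zip(px,P.round(3)): print(a,b)
"
```

```text
15.0 0.0432 [0.50098 0.06454 0.23959] -99.1 [ 0.15 -1.71 -1.92] [-0.022 -0.009 -0.037] -3.014
[345, 215] [ 0.524 -0.336  0.001]
[360, 215] [ 0.526 -0.376 -0.005]
[375, 215] [ 0.521 -0.407  0.031]
[390, 215] [ 0.527 -0.455 -0.002]
[405, 215] [ 0.527 -0.495 -0.001]
[345, 225] [ 0.499 -0.337 -0.005]
[360, 225] [ 0.365 -0.165  1.001]
[375, 225] [ 0.5   -0.415 -0.001]
[390, 225] [ 0.498 -0.45   0.012]
[405, 225] [ 0.501 -0.494 -0.001]
[345, 235] [ 0.472 -0.335 -0.   ]
[360, 235] [ 0.473 -0.375 -0.002]
[375, 235] [ 0.473 -0.414 -0.   ]
[390, 235] [ 0.474 -0.453  0.001]
[405, 235] [ 0.472 -0.486  0.021]
[345, 240] [ 0.459 -0.335  0.   ]
[360, 240] [ 0.46  -0.374  0.   ]
[375, 240] [ 0.46  -0.413  0.   ]
[390, 240] [ 0.461 -0.453  0.   ]
[405, 240] [ 0.46  -0.488  0.013]
[345, 245] [ 0.446 -0.335  0.002]
[360, 245] [ 0.447 -0.375 -0.003]
[375, 245] [ 0.448 -0.414 -0.002]
[390, 245] [ 0.448 -0.452  0.   ]
[405, 245] [ 0.448 -0.49   0.004]
[345, 250] [ 0.433 -0.335  0.001]
[360, 250] [ 0.434 -0.375 -0.003]
[375, 250] [ 0.435 -0.413 -0.002]
[390, 250] [ 0.435 -0.452 -0.001]
[405, 250] [ 0.435 -0.49   0.003]
[345, 255] [ 0.419 -0.33   0.031]
[360, 255] [ 0.419 -0.367  0.031]
[375, 255] [ 0.42  -0.405  0.028]
[390, 255] [ 0.422 -0.448  0.011]
[405, 255] [ 0.422 -0.484  0.02 ]
```

View pics/v6.png

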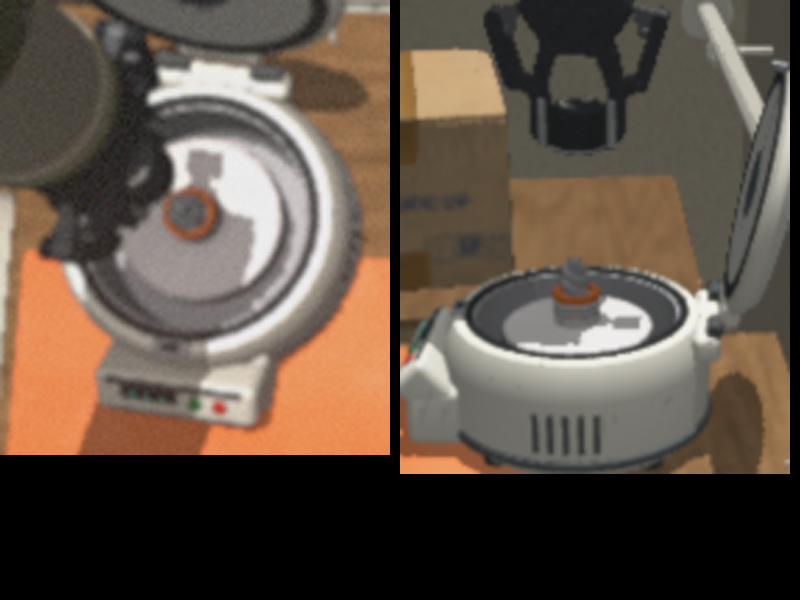

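View pics/dish.png

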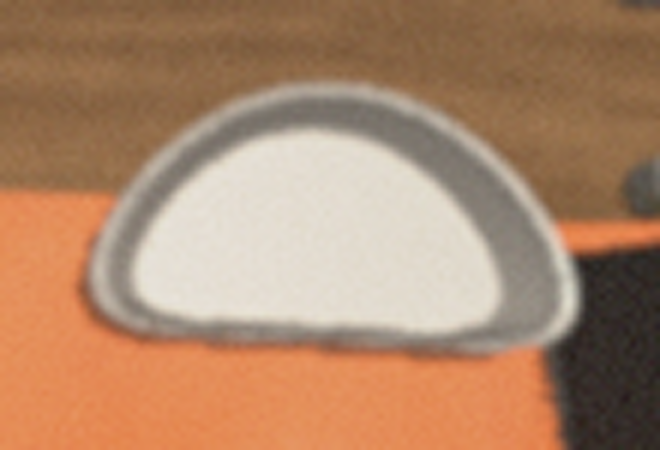

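```bash
sed -i 's/round(100\*w@X,2),round(100\*w@Y,2),round(-100\*w\[2\],2)/round(float(100*w@X),1),round(float(100*w@Y),1),round(float(-100*w[2]),1)/' h.py
python3 - <<'E'
from h import *
from cell import r
s=r.sense();print(s["position"],s["q"].round(3))
plan(s,[.458,-.41,.20],0,12,1)
c=load("top",0)
print(onz(c,[[342.5,245],[403,245],[373,221.5],[373,254],[373,242]],.004).round(3))
print(onz(c,[[335,246],[417,250],[375,213],[375,256]],.034).round(3))
E
```

```text
[0.50067469 0.06451679 0.23916648] [-1.34   0.492  1.557  1.715 -0.497  1.443 -3.013]
[[1,4.0,-0.3,0.3,0,0,-0.144],[1,4.0,0.3,0.3,0,0,-0.144],[1,3.9,0.9,0.3,0,0,-0.144],[1,3.7,1.4,0.3,0,0,-0.144],[1,3.5,1.9,0.3,0,0,-0.144],[1,3.2,2.4,0.3,0,0,-0.144],[1,2.8,2.8,0.3,0,0,-0.144],[1,2.3,3.2,0.3,0,0,-0.144],[1,1.9,3.5,0.3,0,0,-0.144],[1,1.3,3.7,0.3,0,0,-0.144],[1,0.8,3.9,0.3,0,0,-0.144],[1,0.2,4.0,0.3,0,0,-0.144]]
tilt [-0.0054  0.0017 -1.    ] turn total -99.11277576780867
[[ 0.446 -0.328  0.004]
 [ 0.448 -0.485  0.004]
 [ 0.508 -0.408  0.004]
 [ 0.424 -0.406  0.004]
 [ 0.455 -0.407  0.004]]
[[ 0.441 -0.304  0.034]
 [ 0.434 -0.51   0.034]
 [ 0.525 -0.407  0.034]
 [ 0.417 -0.404  0.034]]
```

>>> carry_out(
  moves=[
    [1,4.0,-0.3,0,0,0,-0.144],
    [1,4.0,0.3,0,0,0,-0.144],
    [1,3.9,0.9,0,0,0,-0.144],
    [1,3.7,1.4,0.3,0,0,-0.144],
    [1,3.5,1.9,0.3,0,0,-0.144],
    [1,3.2,2.4,0.3,0,0,-0.144],
    [1,2.8,2.8,0.5,0,0,-0.144],
    [1,2.3,3.2,0.5,0,0,-0.144],
    [1,1.9,3.5,0.5,0,0,-0.144],
    [1,1.3,3.7,0.5,0,0,-0.144],
    [1,0.8,3.9,0.5,0,0,-0.144],
    [1,0.2,4.0,0.5,0,0,-0.144],
  ],
)

```text
time: 16.6
position: [0.4586, -0.4119, 0.1987]
orientation: [-3.139, -0.005, 0.009]
force: [1.1, 0.0, -0.3]
finger_gap: 0.0437
```

>>> carry_out(
  moves=[
    [1,0,0,0,0,0,0],
    [1,0,0,0,0,0,0],
    [1,0,0,0,0,0,0],
  ],
)

```text
time: 16.98
position: [0.4599, -0.4095, 0.1997]
orientation: [-3.139, -0.0, 0.007]
force: [0.3, 1.0, -1.4]
finger_gap: 0.0436
```

Run:
```python
from h import *
from cell import r
s=r.sense();print(s["time"],s["position"],s["q"].round(3),heading(s)[0],s["force"].round(2))
plan(s,[.46,-.408,.10],0,4,1)
snap(7,dict(top=(300,130,440,280),side=(150,150,350,420)))
```

```text
16.975 [ 0.4599205  -0.40951706  0.19972674] [ 0.042  0.508  0.917  1.471 -0.404  1.366 -0.589] 0.011228358769883142 [ 0.33  1.04 -1.37]
[[1,0.0,-0.0,2.5,0,0,0.0],[1,0.0,-0.0,2.5,0,0,0.0],[1,0.0,-0.0,2.5,0,0,0.0],[1,0.0,-0.0,2.5,0,0,0.0]]
tilt [-0.0047  0.0027 -1.    ] turn total 0.011228358769869828
```

View pics/v7.png

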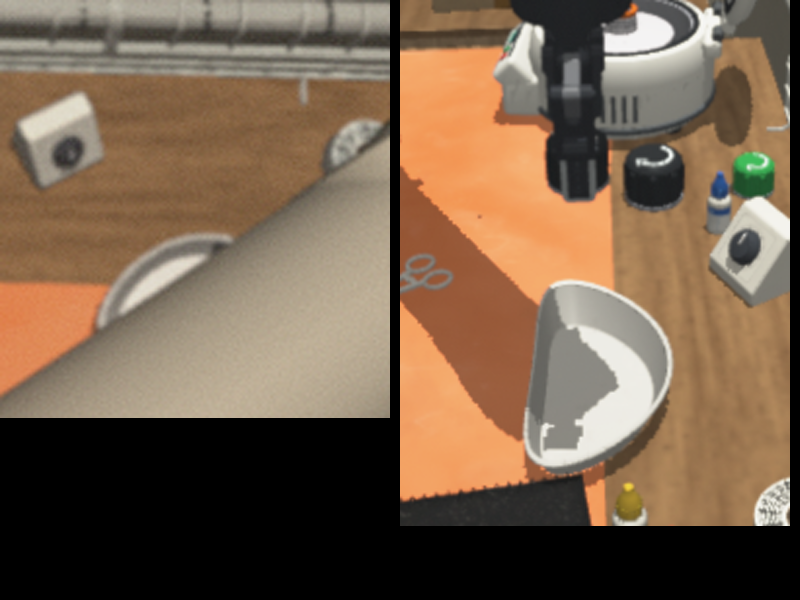

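>>> carry_out(
  moves=[
    [1,0,0,3.5,0,0,0],
    [1,0,0,4.5,0,0,0],
    [1,0,0,4.5,0,0,0],
    [1,0,0,3,0,0,0],
    [1,0,0,2,0,0,0],
    [1,0,0,1,0,0,0],
    [1,0,0,0.4,0,0,0],
    [1,0,0,0,0,0,0],
    [1,0,0,0,0,0,0],
  ],
)

```text
time: 18.2
position: [0.4588, -0.411, 0.012]
orientation: [-3.141, 0.002, 0.005]
force: [0.1, -0.3, -0.6]
finger_gap: 0.0438
```

```bash
python3 st.py; python3 -c "
from h import *
snap(8,dict(top=(300,130,440,280),side=(180,260,320,420)))"
```

```text
18.2 0.0438 [ 0.45879 -0.41099  0.01203] -0.06 [ 0.06 -0.3  -0.61] [-0.015  0.    -0.009] -0.481
```

View pics/v8.png

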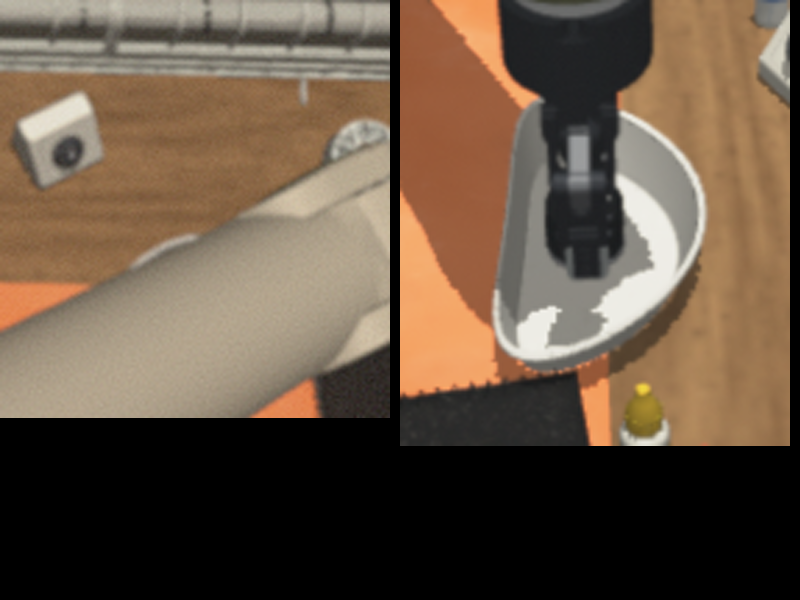

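Well clear of the walls. I'm lowering in small steps until I feel contact.

>>> carry_out(
  moves=[
    [1,0,0,0.4,0,0,0],
    [1,0,0,0.2,0,0,0],
    [1,0,0,0.15,0,0,0],
    [1,0,0,0,0,0,0],
    [1,0,0,0,0,0,0],
  ],
)

```text
time: 18.92
position: [0.4583, -0.4105, 0.0036]
orientation: [-3.14, 0.002, 0.007]
force: [-0.5, 0.7, -1.3]
finger_gap: 0.0436
```

```bash
python3 st.py
```

```text
18.925 0.0436 [ 0.45833 -0.41052  0.0036 ] -0.06 [-0.46  0.74 -1.3 ] [ 0.004  0.002 -0.024] -0.476
```

>>> carry_out(
  moves=[
    [1,0,0,0.08,0,0,0],
    [1,0,0,0.06,0,0,0],
    [1,0,0,0,0,0,0],
  ],
)

```text
time: 19.3
position: [0.4582, -0.4105, 0.0024]
orientation: [-3.14, 0.002, 0.007]
force: [-2.0, 1.0, 4.4]
finger_gap: 0.0433
```

```bash
python3 st.py
```

```text
19.3 0.0433 [ 0.45824 -0.41055  0.00244] -0.07 [-2.04  0.95  4.37] [0.259 0.323 0.031] -0.475
```

>>> carry_out(
  moves=[
    [0.3,0,0,0,0,0,0],
    [-1,0,0,0,0,0,0],
    [-1,0,0,0,0,0,0],
    [-1,0,0,0,0,0,0],
    [-1,0,0,0,0,0,0],
    [-1,0,0,-0.5,0,0,0],
    [-1,0,0,-2,0,0,0],
    [-1,0,0,-4,0,0,0],
    [-1,0,0,-5,0,0,0],
    [-1,0,0,-5,0,0,0],
    [-1,0,0,-3.5,0,0,0],
  ],
)

```text
time: 20.68
position: [0.4592, -0.4117, 0.2065]
orientation: [3.141, -0.003, -0.002]
force: [0.9, -0.2, -0.2]
finger_gap: 0.0855
```

>>> carry_out(
  moves=[
    [-1,0,0,0,0,0,0],
    [-1,0,0,0,0,0,0],
  ],
)

```text
time: 20.92
position: [0.4591, -0.4108, 0.2026]
orientation: [-3.14, 0.002, 0.006]
force: [-0.4, 0.7, 0.7]
finger_gap: 0.0854
```

```bash
python3 st.py; python3 -c "
from h import *
snap(9,dict(top=(120,130,440,420),side=(180,100,320,420)))
c=load('side',9);f=c['frame'][128:175,235:295]
cv2.imwrite('pics/col.png',cv2.resize(f,None,fx=10,fy=10,interpolation=cv2.INTER_CUBIC)[:,:,::-1])"
```

```text
20.925 0.0854 [ 0.45906 -0.41075  0.20261] -0.07 [-0.39  0.7   0.73] [ 0.039  0.008 -0.013] -0.589
```

View pics/v9.png

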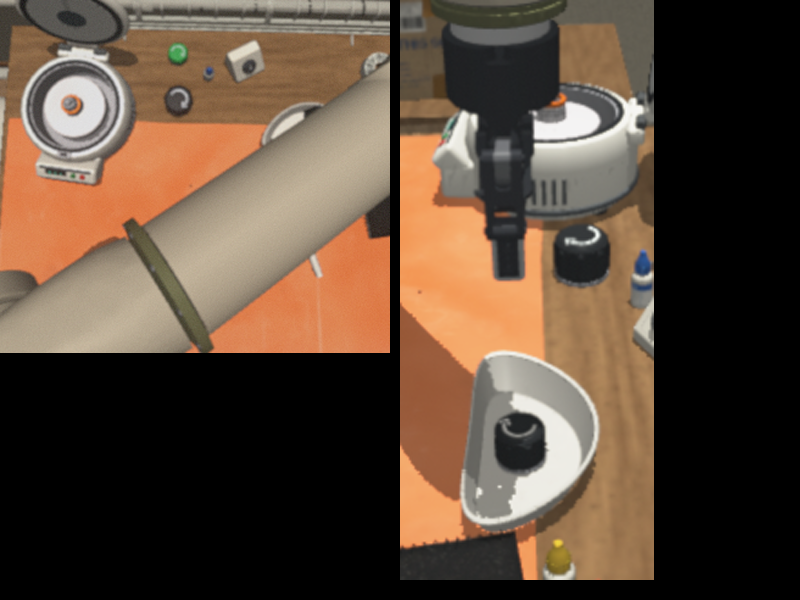

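View pics/col.png

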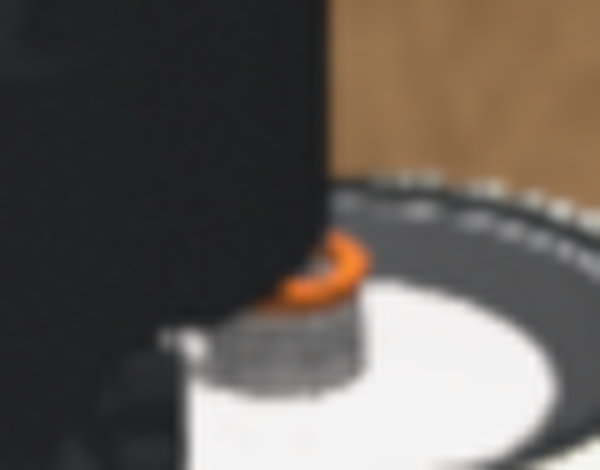

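The nut stands upright in the dish (side ≈245,340). Next, how the lid's collar is oriented.

Run:
```python
from h import *
s=load("side",6);t=load("top",9)
f=s["frame"][136:172,240:290]; g=t["frame"][190:240,150:210]
def st(f,lo,hi): return np.clip((f.astype(float)-lo)/(hi-lo),0,1)*255
cv2.imwrite("pics/e.png",np.vstack([cv2.resize(st(f,20,160).astype(np.uint8),(700,300),interpolation=cv2.INTER_CUBIC),cv2.resize(g,(700,300),interpolation=cv2.INTER_CUBIC)])[:,:,::-1])
F=np.mean([load("side",i)["frame"].astype(float).mean(2) for i in(0,1,6)],0)
for i in(0,1,6): print(i,load("side",i)["frame"][159:164,252:276].astype(float).mean((0,2)).astype(int))
# cols of spindle axis
print(proj(s,[[.4967,.0662,.108],[.4967+.018,.0662,.108],[.4967,.0662,.118],[.4967,.0662,.097]]).round(1))
# orange ring
for n,c,z in(("top",t,.123),("side",s,.123)):
    hsv=cv2.cvtColor(c["frame"],cv2.COLOR_RGB2HSV); m=cv2.inRange(hsv,(3,120,60),(18,255,255)); mm=np.zeros_like(m)
    x0,y0,x1,y1=(160,195,200,235) if n=="top" else (245,140,285,170); mm[y0:y1,x0:x1]=m[y0:y1,x0:x1]
    p=cv2.findNonZero(mm)[:,0]; print(n,p.min(0),p.max(0)); e=cv2.fitEllipse(cv2.convexHull(p)); print(e, onz(c,[e[0]],z).round(4))
```

```text
0 [233 220 192 131  90  87  86  87  86  86  87  88  87  88  88  86  86  86
  93 150 218 231 232 232]
1 [138 137 129 101  88  89  87  89  88  88  89  89  89  90  90  89  88  88
  94 145 212 231 234 234]
6 [137 136 130 104  89  90  90  91  92  92  92  92  92  91  92  90  90  89
  91 123 185 205 222 232]
[[263.1 159.8]
 [271.2 159.6]
 [263.  155.7]
 [263.2 164.3]]
top [171 208] [186 223]
((178.35191345214844, 215.48211669921875), (15.010050773620605, 15.389692306518555), 108.64970397949219) [[0.4964 0.065  0.123 ]]
side [245 140] [284 158]
((264.4391784667969, 146.23777770996094), (23.567758560180664, 40.49325180053711), 85.46066284179688) [[0.5011 0.1085 0.123 ]]
```

View pics/e.png

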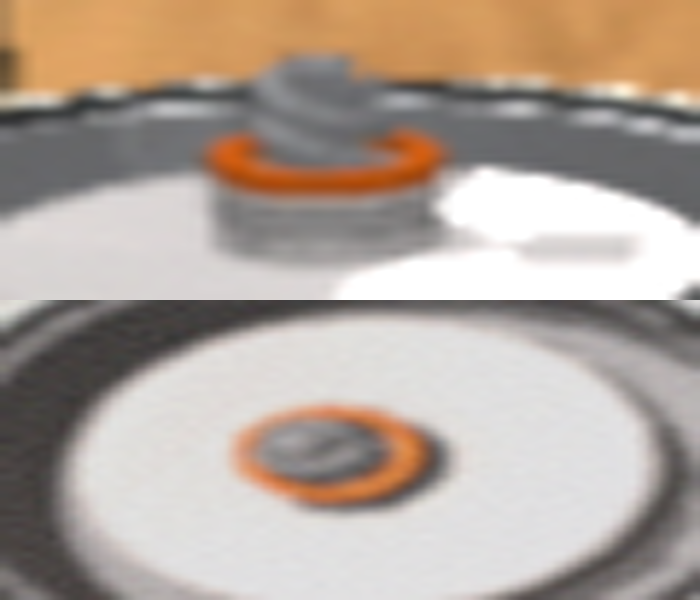

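Run:
```python
from h import *
from cell import r
s=r.sense();print(s["position"],s["q"].round(3))
plan(s,[.4965,.066,.22],90,12,-1)
```

```text
[ 0.45882719 -0.41034884  0.20142877] [ 0.043  0.508  0.919  1.469 -0.403  1.37  -0.589]
[[-1,0.3,-4.0,-0.2,0,0,-0.131],[-1,0.8,-3.9,-0.2,0,0,-0.131],[-1,1.3,-3.8,-0.2,0,0,-0.131],[-1,1.8,-3.5,-0.2,0,0,-0.131],[-1,2.3,-3.3,-0.2,0,0,-0.131],[-1,2.7,-3.0,-0.2,0,0,-0.131],[-1,3.0,-2.6,-0.2,0,0,-0.131],[-1,3.3,-2.2,-0.2,0,0,-0.131],[-1,3.6,-1.7,-0.2,0,0,-0.131],[-1,3.8,-1.2,-0.2,0,0,-0.131],[-1,3.9,-0.7,-0.2,0,0,-0.131],[-1,4.0,-0.2,-0.2,0,0,-0.131]]
tilt [-0.0055  0.003  -1.    ] turn total -90.06385391410225
```

>>> carry_out(
  moves=[
    [-1,0.3,-4.0,-0.4,0,0,-0.131],
    [-1,0.8,-3.9,-0.4,0,0,-0.131],
    [-1,1.3,-3.8,-0.4,0,0,-0.131],
    [-1,1.8,-3.5,-0.4,0,0,-0.131],
    [-1,2.3,-3.3,-0.2,0,0,-0.131],
    [-1,2.7,-3.0,0,0,0,-0.131],
    [-1,3.0,-2.6,0,0,0,-0.131],
    [-1,3.3,-2.2,0,0,0,-0.131],
    [-1,3.6,-1.7,0,0,0,-0.131],
    [-1,3.8,-1.2,0,0,0,-0.131],
    [-1,3.9,-0.7,0,0,0,-0.131],
    [-1,4.0,-0.2,0,0,0,-0.131],
  ],
)

```text
time: 22.52
position: [0.496, 0.0675, 0.2201]
orientation: [-2.213, -2.223, 0.005]
force: [1.0, 2.3, 1.3]
finger_gap: 0.0854
```

>>> carry_out(
  moves=[
    [-1,0,0,0,0,0,0],
    [-1,0,0,0,0,0,0],
    [-1,0,0,0,0,0,0],
  ],
)

```text
time: 22.9
position: [0.4965, 0.0649, 0.2207]
orientation: [-2.221, -2.215, 0.004]
force: [0.4, 0.3, 0.9]
finger_gap: 0.0857
```

Run:
```python
from h import *
from cell import r
s=r.sense();print(s["time"],s["position"],s["q"].round(3),heading(s)[0])
plan(s,[.4965,.0662,.095],90,5,-1)
```

```text
22.9 [0.49650023 0.06492892 0.22068825] [-0.663  0.125  0.52   1.736 -0.067  1.302 -0.131] 89.84609935606957
[[-1,0.0,-0.0,2.5,0,0,-0.001],[-1,0.0,-0.0,2.5,0,0,-0.001],[-1,0.0,-0.0,2.5,0,0,-0.001],[-1,0.0,-0.0,2.5,0,0,-0.001],[-1,0.0,-0.0,2.5,0,0,-0.001]]
tilt [-0.0049  0.0015 -1.    ] turn total -0.15390064393042735
```

>>> carry_out(
  moves=[
    [-1,0.1,0,2,0,0,0],
    [-1,0,0.05,3,0,0,0],
    [-1,0,0,3,0,0,0],
    [-1,0,0,2,0,0,0],
    [-1,0,0,1,0,0,0],
    [-1,0,0,0,0,0,0],
    [-1,0,0,0,0,0,0],
  ],
)

```text
time: 23.78
position: [0.4973, 0.0674, 0.1118]
orientation: [-2.219, -2.218, 0.001]
force: [0.2, -0.8, 0.4]
finger_gap: 0.0854
```

Run:
```python
from h import *
from cell import r
s=r.sense();print(s["time"],s["position"],heading(s)[0],s["force"].round(2))
plan(s,[.4965,.0662,.095],90,2,-1)
snap(10,dict(top=(120,150,240,290),side=(200,50,340,220)))
```

```text
23.775 [0.49728404 0.06742841 0.11181239] 89.97826470322366 [ 0.22 -0.84  0.36]
[[-1,-0.1,-0.0,0.8,0,0,-0.0],[-1,-0.1,-0.0,0.8,0,0,-0.0]]
tilt [-0.0031  0.0023 -1.    ] turn total -0.021735296776341784
```

View pics/v10.png

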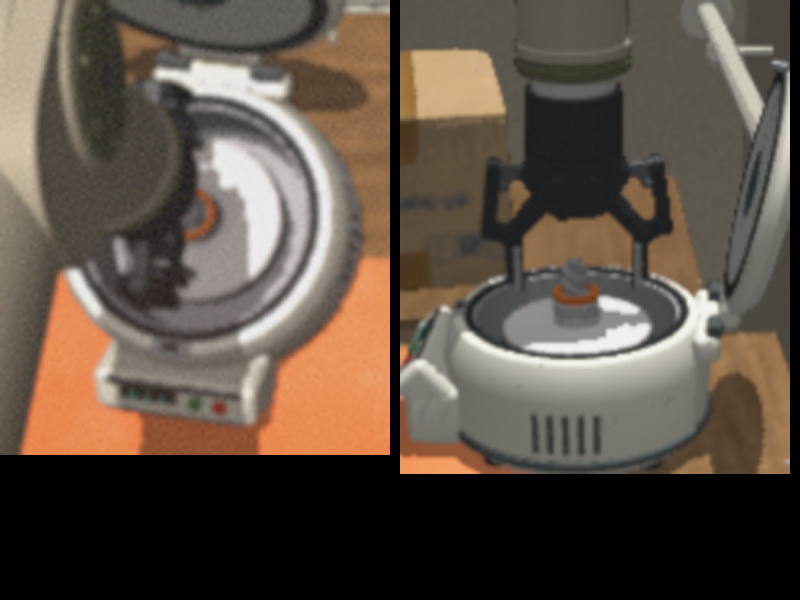

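>>> carry_out(
  moves=[
    [-1,-0.1,-0.06,0.8,0,0,0],
    [-1,0,0,0.6,0,0,0],
    [-1,0,0,0.25,0,0,0],
    [-1,0,0,0,0,0,0],
    [-1,0,0,0,0,0,0],
  ],
)

```text
time: 24.5
position: [0.4961, 0.0666, 0.0945]
orientation: [-2.218, -2.219, 0.003]
force: [-0.1, -0.5, -0.1]
finger_gap: 0.0852
```

```bash
python3 st.py
```

```text
24.5 0.0852 [0.4961  0.06661 0.09452] 90.01 [-0.07 -0.45 -0.13] [ 0.038 -0.019 -0.015] -0.066
```

>>> carry_out(
  moves=[
    [1,0,0,0,0,0,0],
    [1,0,0,0,0,0,0],
    [1,0,0,0,0,0,0],
    [1,0,0,0,0,0,0],
    [1,0,0,0,0,0,0],
    [1,0,0,0,0,0,0],
    [1,0,0,0,0,0,0],
  ],
)

```text
time: 25.38
position: [0.4964, 0.0667, 0.0947]
orientation: [-2.218, -2.219, 0.002]
force: [0.8, 1.1, 4.3]
finger_gap: 0.0351
```

```bash
python3 st.py; python3 -c "
from h import *
snap(11,dict(top=(120,150,240,290),side=(220,100,310,190)))"
```

```text
25.375 0.0351 [0.49638 0.06673 0.09471] 90.01 [0.82 1.13 4.35] [ 0.114 -0.19  -0.034] -0.065
```

View pics/v11.png

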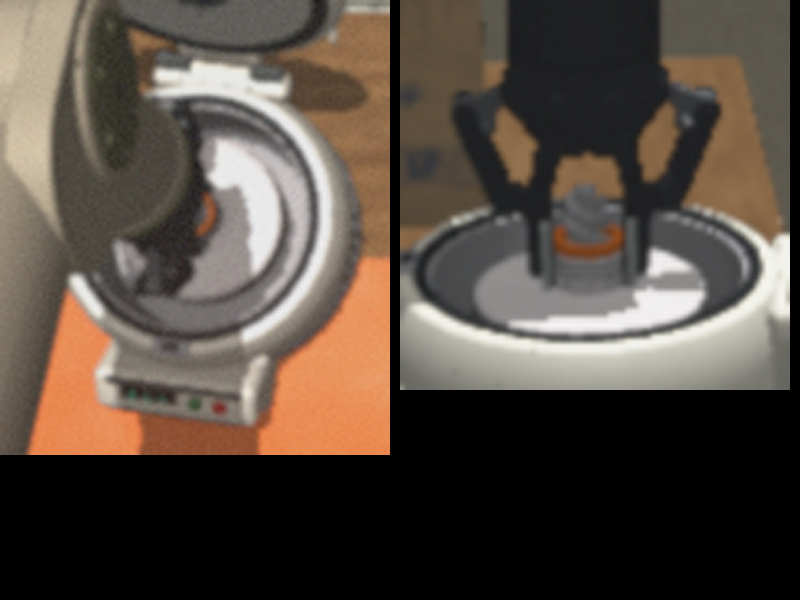

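>>> carry_out(
  moves=[
    [1,0,0,-0.2,0,0,0],
    [1,0,0,-0.3,0,0,0],
    [1,0,0,-0.5,0,0,0],
    [1,0,0,-0.5,0,0,0],
    [1,0,0,0,0,0,0],
  ],
)

```text
time: 26.1
position: [0.4964, 0.0666, 0.1099]
orientation: [-2.218, -2.219, 0.002]
force: [-0.3, -0.4, -1.8]
finger_gap: 0.0352
```

```bash
python3 st.py; python3 -c "
from h import *
snap(12,dict(top=(120,150,240,290),side=(220,100,310,190)))"
```

```text
26.1 0.0352 [0.49637 0.06664 0.10994] 90.01 [-0.34 -0.36 -1.8 ] [ 0.053  0.027 -0.052] -0.076
```

View pics/v12.png

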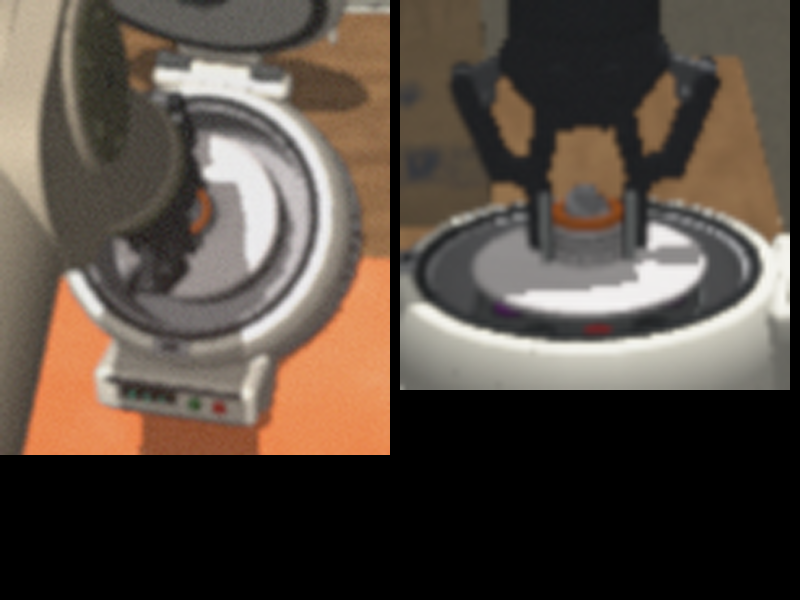

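The lid is rising level off the spindle and the tubes are visible. I'll keep lifting.

>>> carry_out(
  moves=[
    [1,0,0,-0.8,0,0,0],
    [1,0,0,-1,0,0,0],
    [1,0,0,-1,0,0,0],
    [1,0,0,-1.5,0,0,0],
    [1,0,0,-2,0,0,0],
    [1,0,0,-3,0,0,0],
    [1,0,0,-3,0,0,0],
    [1,0,0,-2,0,0,0],
    [1,0,0,0,0,0,0],
    [1,0,0,0,0,0,0],
    [1,0,0,0,0,0,0],
  ],
)

```text
time: 27.58
position: [0.4961, 0.0662, 0.2514]
orientation: [-2.217, -2.218, 0.005]
force: [-0.2, -0.7, -2.7]
finger_gap: 0.0353
```

Run:
```python
from h import *
from cell import r
s=r.sense();print(s["time"],s["position"],heading(s)[0],s["force"].round(2),s["q"].round(2),s["finger_gap"])
plan(s,[.405,-.20,.20],90,10,1)
snap(13,dict(top=(120,150,400,350),side=(100,50,340,300)))
c=load("top",0)
print(onz(c,[[311,291],[322,291],[302,301]],.003).round(3))
```

```text
27.575 [0.49609584 0.0662422  0.25138759] 90.0113622391009 [-0.23 -0.68 -2.67] [-0.67  0.11  0.52  1.69 -0.06  1.37 -0.14] 0.035340539214958784
[[1,-2.7,-0.9,0.5,0,0,0.0],[1,-2.7,-0.9,0.5,0,0,0.0],[1,-2.7,-0.9,0.5,0,0,0.0],[1,-2.7,-0.9,0.5,0,0,0.0],[1,-2.7,-0.9,0.5,0,0,0.0],[1,-2.7,-0.9,0.5,0,0,0.0],[1,-2.7,-0.9,0.5,0,0,0.0],[1,-2.7,-0.9,0.5,0,0,0.0],[1,-2.7,-0.9,0.5,0,0,0.0],[1,-2.7,-0.9,0.5,0,0,0.0]]
tilt [-0.0062  0.0013 -1.    ] turn total 0.011362239100890292
[[ 0.329 -0.248  0.003]
 [ 0.33  -0.276  0.003]
 [ 0.304 -0.226  0.003]]
```

View pics/v13.png

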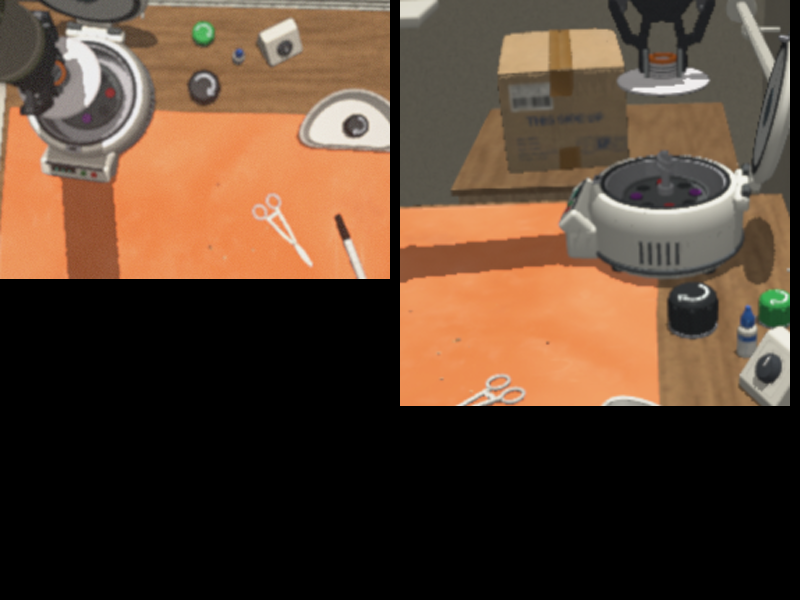

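>>> carry_out(
  moves=[
    [1,-1.5,-0.5,0,0,0,0],
    [1,-2.7,-0.9,0,0,0,0],
    [1,-2.7,-0.9,0,0,0,0],
    [1,-2.7,-0.9,0,0,0,0],
    [1,-2.7,-0.9,0,0,0,0],
    [1,-2.7,-0.9,0,0,0,0],
    [1,-2.7,-0.9,0.5,0,0,0],
    [1,-2.7,-0.9,1,0,0,0],
    [1,-2.7,-0.9,1.5,0,0,0],
    [1,-2.7,-0.9,1.5,0,0,0],
    [1,-1,-0.3,1,0,0,0],
    [1,0,0,0,0,0,0],
  ],
)

```text
time: 29.18
position: [0.4067, -0.2019, 0.1968]
orientation: [-2.219, -2.216, 0.004]
force: [0.7, 0.2, -1.8]
finger_gap: 0.0351
```

>>> carry_out(
  moves=[
    [1,0,0,0,0,0,0],
    [1,0,0,0,0,0,0],
    [1,0,0,0,0,0,0],
  ],
)

```text
time: 29.55
position: [0.4079, -0.2011, 0.1976]
orientation: [-2.217, -2.22, 0.002]
force: [-0.6, -0.2, -2.4]
finger_gap: 0.035
```

Run:
```python
from h import *
from cell import r
s=r.sense();print(s["time"],s["position"],heading(s)[0],s["force"].round(2),s["q"].round(2),s["finger_gap"])
plan(s,[.41,-.20,.03],90,1,1)
snap(14,dict(top=(120,150,400,350),side=(100,100,340,400)))
```

```text
29.55 [ 0.4079431  -0.20107298  0.19756713] 90.08129517655534 [-0.56 -0.2  -2.42] [-0.39  0.02  0.8   1.89 -0.02  1.24  0.42] 0.03499854226018218
[[1,0.1,0.2,16.8,0,0,0.001]]
tilt [-0.0039  0.0019 -1.    ] turn total 0.08129517655532936
```

View pics/v14.png

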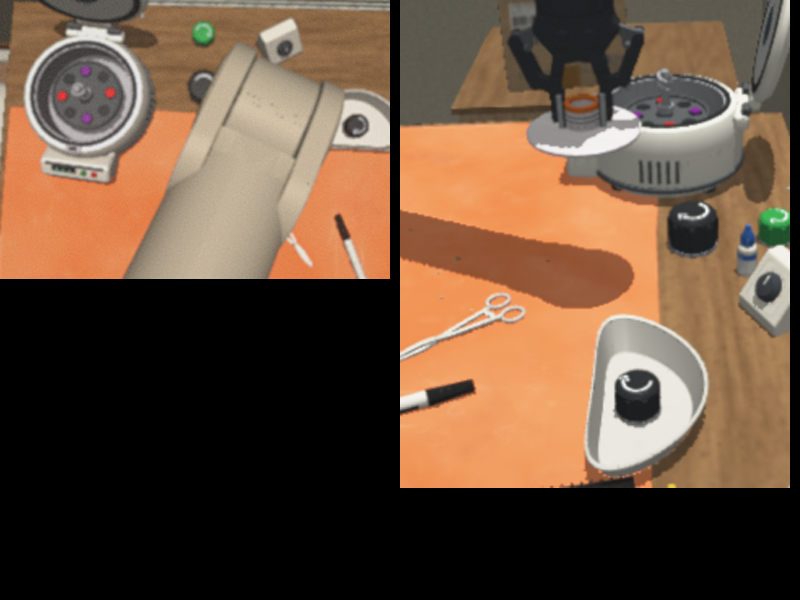

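>>> carry_out(
  moves=[
    [1,0,0.2,2.5,0,0,0],
    [1,0,0,3.5,0,0,0],
    [1,0,0,3.5,0,0,0],
    [1,0,0,3,0,0,0],
    [1,0,0,2,0,0,0],
    [1,0,0,1.5,0,0,0],
    [1,0,0,1,0,0,0],
    [1,0,0,0,0,0,0],
    [1,0,0,0,0,0,0],
  ],
)

```text
time: 30.78
position: [0.4092, -0.2015, 0.0279]
orientation: [-2.219, -2.219, 0.002]
force: [0.5, -0.4, -2.5]
finger_gap: 0.0349
```

Run:
```python
from h import *
from cell import r
s=r.sense();print(s["time"],s["position"],heading(s)[0],s["force"].round(2),s["q"].round(2),s["finger_gap"])
plan(s,[.41,-.20,.0065],90,1,1)
snap(15,dict(top=(120,150,400,350),side=(150,100,340,300)))
```

```text
30.775 [ 0.40924917 -0.20152442  0.02789627] 90.00644877138713 [ 0.52 -0.43 -2.45] [-0.27  0.31  0.76  2.08 -0.28  0.86  0.64] 0.03494978221142786
[[1,0.2,0.1,2.1,0,0,0.0]]
tilt [-0.0034  0.0017 -1.    ] turn total 0.006448771387113084
```

View pics/v15.png

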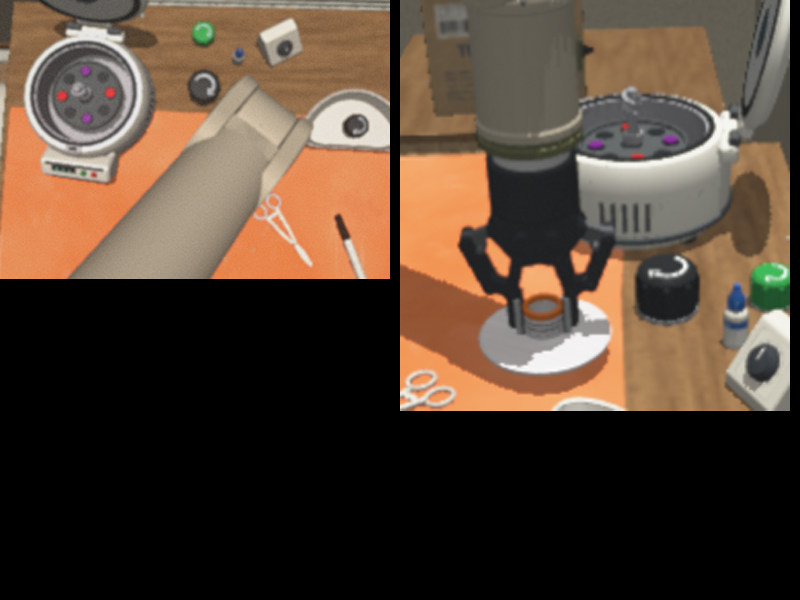

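The spot is clear of the scissors, dish, mat edge and decoy. I'm lowering to contact.

>>> carry_out(
  moves=[
    [1,0.1,0,0.8,0,0,0],
    [1,0,0,0.6,0,0,0],
    [1,0,0,0.3,0,0,0],
    [1,0,0,0.2,0,0,0],
    [1,0,0,0,0,0,0],
    [1,0,0,0,0,0,0],
  ],
)

```text
time: 31.62
position: [0.4087, -0.2003, 0.0084]
orientation: [-2.218, -2.218, 0.003]
force: [-0.4, -0.1, -2.4]
finger_gap: 0.035
```

```bash
python3 st.py
```

```text
31.625 0.035 [ 0.40874 -0.20034  0.0084 ] 90.0 [-0.43 -0.13 -2.43] [ 0.037 -0.007 -0.017] 0.674
```

>>> carry_out(
  moves=[
    [1,0,0,0.1,0,0,0],
    [1,0,0,0.08,0,0,0],
    [1,0,0,0,0,0,0],
  ],
)

```text
time: 32.0
position: [0.4088, -0.2003, 0.0067]
orientation: [-2.218, -2.219, 0.002]
force: [-1.0, 0.6, 2.7]
finger_gap: 0.035
```

```bash
python3 st.py
```

```text
32.0 0.035 [ 0.40883 -0.20027  0.00672] 90.01 [-1.04  0.65  2.73] [ 0.148  0.235 -0.059] 0.677
```

>>> carry_out(
  moves=[
    [1,0,0,0.04,0,0,0],
    [0.2,0,0,0,0,0,0],
    [-1,0,0,0,0,0,0],
    [-1,0,0,0,0,0,0],
    [-1,0,0,0,0,0,0],
    [-1,0,0,0,0,0,0],
    [-1,0,0,-0.5,0,0,0],
    [-1,0,0,-2,0,0,0],
    [-1,0,0,-4,0,0,0],
    [-1,0,0,-5,0,0,0],
    [-1,0,0,-5,0,0,0],
    [-1,0,0,-4,0,0,0],
  ],
)

```text
time: 33.5
position: [0.4096, -0.201, 0.2135]
orientation: [-2.22, -2.219, 0.001]
force: [0.6, 0.3, -0.2]
finger_gap: 0.0855
```

>>> carry_out(
  moves=[
    [-1,4,0,0,0,0,0],
    [-1,5,0,0,0,0,0],
    [-1,5,0,0,0,0,0],
    [-1,5,0,0,0,0,0],
    [-1,3,0,0,0,0,0],
    [-1,0,0,0,0,0,0],
    [-1,0,0,0,0,0,0],
    [-1,0,0,0,0,0,0],
  ],
)

```text
time: 34.5
position: [0.4096, 0.0182, 0.2116]
orientation: [-2.221, -2.216, 0.003]
force: [0.0, 0.2, 0.2]
finger_gap: 0.0854
```

```bash
python3 st.py
python3 - <<'E'
from h import *
snap(16,dict(top=(120,130,440,350),side=(150,100,380,400)))
c=load("side",16);P=dep(c,np.array([[a,b] for b in range(420) for a in range(560)])).reshape(420,560,3)
m=(c["depth"]>0)&(np.hypot(P[...,0]-.409,P[...,1]+.203)<.055)&(np.hypot(P[...,0]-.409,P[...,1]+.203)>.03)&(abs(P[...,2])<.02)
Q=P[m];A=np.c_[Q[:,:2]-[.409,-.2],np.ones(len(Q))];print(m.sum(),"plane slopes, z",np.linalg.lstsq(A,Q[:,2],rcond=None)[0].round(4))
for n in("top","side"):
    a=load(n,0)["frame"];b=load(n,16)["frame"]
    hsv=cv2.cvtColor(a,cv2.COLOR_RGB2HSV),cv2.cvtColor(b,cv2.COLOR_RGB2HSV)
    for nm,bx in dict(timer=(305,160,340,198),vial=(285,180,299,198)).items() if n=="top" else dict(timer=(305,250,362,308),vial=(305,236,322,270)).items():
        x0,y0,x1,y1=bx;print(n,nm,"mean diff",np.abs(a[y0:y1,x0:x1].astype(int)-b[y0:y1,x0:x1]).mean().round(2))
E
```

```text
34.5 0.0854 [0.40958 0.0182  0.21163] 89.89 [0.05 0.23 0.16] [0.007 0.014 0.036] -0.172
1024 plane slopes, z [0.0039 0.0073 0.0065]
top timer mean diff 6.57
top vial mean diff 5.81
side timer mean diff 5.7
side vial mean diff 5.06
```

View pics/v16.png

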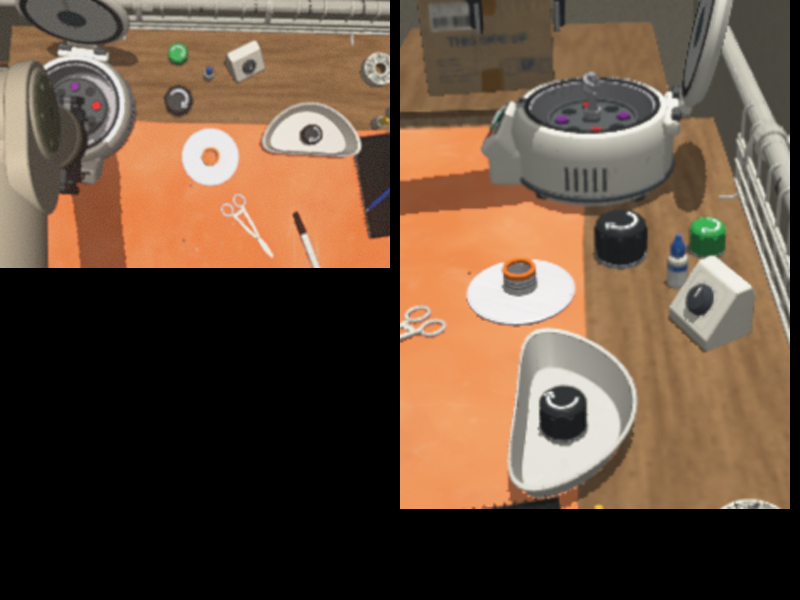

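The picture shows the lid flat on the desk with its collar up (top ≈293,259), the nut upright in the dish (top ≈375,240), and the tubes exposed. The timer and vial haven't moved beyond image noise, and the gripper is empty and touching nothing.

```bash
python3 -c "
from cell import r
print(r.job_done())"
```

```text
the job is handed in; nothing more can be done
None
```

The rotor is open: the nut is in the kidney dish and the lid is flat on the desk. I handed the job in at about 34.6 s of the 72 s allowed.

**Nut:** I turned the black nut about 348° clockwise, letting it climb about 20 mm (roughly 22 mm per turn). The upward force on the tool peaked at 10 N early on, then stayed at about 6 N or less. Before lifting it off I checked that only its weight was left on the tool (−1.3 N). I lowered it into the dish until I felt contact at about 4 N.

**Lid:** I gripped it by two flats of its collar (35 mm reading), lifted it straight off the spindle, and lowered it to contact at (0.41, −0.20), collar up.

**Last checks:**
- Pictures show the nut upright in the dish, the lid flat (measured slope under 0.5°), and the gripper empty at 0.2 N.
- The timer and vial show no change beyond image noise.

**What disagreed:**
- **Side camera:** it placed things about 4 mm off in y compared with the top camera, so I used the top camera and what I felt in the grip.
- **Joint limit:** after the nut came free, joint 7 read −3.014 against its stated −3.01 limit, and joint 3 read 1.557 against 1.56. I turned both back on the next move. I can't tell whether joint 7's reading counts as passing its range.

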